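# Stack one tier of a small kiln

### The arm

A 6-joint arm with a two-finger parallel gripper is mounted at the origin on the work surface. World frame = base frame: x ahead of the robot, y to its left, z up, the work surface at z = 0. Lengths are in m, angles in rad, forces in N, time in s.
With the tool pointing down it reaches from about 0.25 to 0.725 m from the base axis. Payload 4 kg.
Tool frame: the origin (TCP) lies between the finger pads, 19 mm behind the fingertips; this is the grasp point; z points along the fingers, x is the direction in which the jaws open and shut, and the axes are right-handed (so a half turn about z gives the same grasp; the last joint's range is limited). The gripper opens to 85 mm and grips with 20 to 120 N. Pads are 22 mm wide; open, the fingers measure 114 mm over their backs; the gripper's body (76 mm by 85 mm) begins 54 mm behind the grasp point. The pads swing forward as they close: fully open they stand 13 mm farther back than shut.
Start: joints at [1.226, 0.241, 0.005, 1.335, 0, 1.571], TCP at [0.169, 0.471, 0.25] pointing down, gripper open.
Joint ranges: [-2.72, 2.72], [-1.05, 1.87], [-1.09, 1.28], [-1.99, 2.15], [-1.42, 1.44], [-3.14, 3.14]. Speed limits (rad/s): [2.79, 2.79, 3.14, 3.14, 3.14, 3.14].

### API

Orientations are given as a unit quaternion [x, y, z, w].
In Python, from workcell import bot gives the robot as it stands. The module is installed in compiled form; this text tells all that it offers.
- The arm moves only by the shell command python3 -m inch 'ROWS'. ROWS is JSON, a list of rows, each a list of 7 numbers: the shift along the tool's x, y, z scaled (see below), then the turn, a rotation vector about the tool's x, y, z scaled (see below), then the gripper command: -1 is fully open, 1 is shut, values between are in proportion. In form: [[x, y, z, wx, wy, wz, gripper], ...]. A call has exactly 8 rows; each row shifts and turns the commanded pose from where the row before left it, along the tool's axes as they then stand; what a row does not reach is not made up. The controller multiplies each number of a shift by 2.5 cm and each number of a turn by 180 degrees. A row lasts 1/10 s, in which the tool goes at most 50 mm and 8.59 degrees, less where a joint would pass 70% of its speed; a pose out of reach is approached as far as the arm can. A call with a number of a shift or a turn outside -1 to 1 is refused whole. A call with a gripper value outside its range is refused whole. The fingers move at their own pace and stop on an object; the grip force is fixed at half the most. Time passes only in rows, so rows that do not move let the fingers close, or fill a call up. It gives the time, the measured TCP pose, the force and the opening at its end, in the units of the state.
- bot.get_obs(): the state, without advancing time (a new reading comes with each control period).
- bot.camera(name): name is "side" or "top" or "wrist"; returns (picture, depth): 480x640x3 uint8, blue, green, red; 480x640 float32, m along the optical axis (not along the pixel's ray), 0 where there is no reading.
- bot.get_calibration(name): a dict with "vfov" (degrees; the focal length in pixels is half the picture's height over the tangent of half this angle, whatever the lens; pixels are square), "cx", "cy" (the principal point, pixels), "dist_coeffs" ([k1, k2, p1, p2, k3] as OpenCV has them; the pictures are not rectified), "R" (3x3) and "t" (3): a world point X has camera coordinates R X + t. Camera axes: x right, y down, z forward; pixel columns grow to the right and rows downward; lengths in m; the calibration is good to about 2 mm. A picture is of the moment at which its call begins: read the wrist's pose just before it. get_calibration takes no time and is no camera call; for the wrist camera it gives the pose at the moment of the call.
- bot.job_done(): hands the job in, once; it reports no verdict.
The state is a dict: "clock": time; "joint_pos": joint angles; "joint_vel": joint speeds; "tau": joint torques, N m; "eef_pos": TCP position; "tool_rot": TCP orientation; "ft_force": force on the tool from outside, world axes, zero at the start; "ft_torque": the same for the moment, N m; "grip_width": finger opening in m.
Only numpy, scipy, OpenCV 4.12 (cv2) and the standard library are available. Lean on these libraries where they do the work, as an engineer would, in place of code of your own. Each camera call takes 0.05 s, during which the arm holds its last target.

### The job

Load the kiln base for firing: stand the two tall props upright on its bottom batt, one near each end, with the tea bowl upright in the middle between them, then lay the narrow batt across both props, level and squarely in line above the bottom one, and put the lion upright on the middle of it, lying lengthwise. Set each piece down rather than letting it drop. Leave the short prop, the jar and the tin of tools where they stand.

Things in the scene. Friction and masses are not known exactly. Their poses are not given: they have to be found in the camera images.
- kiln_base: Fixed base: steel frame 160 x 320 mm, 36 mm high, filled with firebrick (lifting bows reach 175 mm from the middle); centred on it the bottom batt, a buff slab 110 x 270 x 12 mm, its flat top 47 mm above the table. Origin: centre of the underside, at table height; y along its length, x across, z up. A tall prop goes on its centre line about 95 mm from the middle at each end.
- prop_a: Tall kiln prop: upright buff ceramic cylinder, 44 mm in diameter and 70 mm high, with a dark bore in its ends, about 0.18 kg. Origin: centre of its underside; z up along its axis. Grip it across the diameter. Alike with prop_b; either may go to either end.
- prop_b: The other tall kiln prop, 44 mm in diameter and 70 mm high. Origin: centre of its underside; z up.
- short_prop: A short kiln prop of the same 44 mm diameter but only 40 mm high: too low to clear the bowl, to be left where it stands. Origin: centre of its underside; z up.
- top_batt: Narrow batt: loose buff ceramic slab 60 x 250 x 12 mm lying flat on the table, about 0.36 kg. Origin: centre of its underside; y along its 250 mm length, x across its 60 mm width, z up. Grip it across the 60 mm width at its middle.
- tea_bowl: Small unglazed tea bowl, open at the top, round, 64 mm in diameter at the rim, a little narrower at the foot, 48 mm high, about 0.12 kg. Origin: centre of its underside; z up. Grip it from outside across the diameter, about 30 mm above its underside.
- lion: Unglazed white lion lying on a slab, 112 mm long, 46 wide, 83 high, 0.3 kg. Origin: centre of the slab's underside; x along its length (head to -x), y across, z up. The trunk has flat flanks 40 mm apart, 12 to 40 mm up, within 13 mm of x = 0: grip across them there, tool centre 35 mm up. The mane, beyond x = -13 mm, is wider.
- jar: Bystander: amber glass jar with a yellow cap, 62 mm in diameter, about 85 mm high. Origin: centre of its underside.
- tool_tin: Bystander: open tin 98 mm in diameter and 115 mm high with wooden-handled tools standing in it to 190 mm. Origin: centre of its underside.
Not all that is in view belongs to the job. What is shaped like the prop_a but red is not meant.

How it is judged:
By the outcome, as a careful person would: the job done as asked, in the order asked, and still so for the second after the job is handed in, with the robot touching nothing.
It also fails if it takes over 128 s, if anything falls off the work surface, if the arm or the gripper's body presses on something with over 40 N, if the wrist force passes 120 N, or if a joint passes its speed limit or range.

## Working session

There is one attempt and no reset: what is moved stays moved. The work goes in short steps, Python scripts to look and compute and a shell command to move; the robot and the scene stay as the last step left them, time stands still between calls to the robot, and variables do not carry over. Pictures are saved under pics/ and viewed, and the job is handed in when it is done.

```bash
mkdir -p pics; ls; cat > h.py <<'E'
import numpy as np, cv2
from workcell import bot
def K(c):
    f=240/np.tan(np.radians(c["vfov"])/2); return np.array([[f,0,c["cx"]],[0,f,c["cy"]],[0,0,1.]])
def ray(c,px):
    u=cv2.undistortPoints(np.array(px,float).reshape(-1,1,2),K(c),np.array(c["dist_coeffs"],float)).reshape(-1,2)
    d=np.c_[u,np.ones(len(u))]; R=np.array(c["R"]);t=np.array(c["t"])
    return -R.T@t, d@R
def onplane(c,px,z):
    o,d=ray(c,px); s=(z-o[2])/d[:,2]; return o+d*s[:,None]
def pts(c,depth):
    v,u=np.mgrid[0:480,0:640]; o,d=ray(c,np.c_[u.ravel(),v.ravel()])
    P=o+d*depth.ravel()[:,None]; P[depth.ravel()<=0]=np.nan
    return P.reshape(480,640,3)
def snap(n,f):
    c=bot.get_calibration(n); i,d=bot.camera(n); cv2.imwrite("pics/%s.png"%f,i); np.savez("pics/%s.npz"%f,i=i,d=d); 
    import pickle; pickle.dump(c,open("pics/%s.pkl"%f,"wb")); return c,i,d
def load(f):
    import pickle; z=np.load("pics/%s.npz"%f); return pickle.load(open("pics/%s.pkl"%f,"rb")),z["i"],z["d"]
E
python3 - <<'E'
from h import *
for n in("side","top","wrist"):
    c,i,d=snap(n,n+"0"); print(n,c["vfov"],c["dist_coeffs"],np.round(-np.array(c["R"]).T@c["t"],3), (d>0).mean())
print(bot.get_obs())
E
```

```text
pics
side 57.74933043009125 [-0.01292844  0.          0.          0.          0.        ] [-0.109 -0.879  0.644] 0.9960026041666666
top 44.807410861443486 [-0.18827849  0.          0.          0.          0.        ] [0.214 0.005 1.564] 0.9958854166666666
wrist 68.90551126457261 [-0.04889111  0.          0.          0.          0.        ] [0.093 0.497 0.373] 0.9961653645833334
{'clock': 0.15, 'joint_pos': array([ 1.22597394e+00,  2.41265630e-01,  4.04815607e-03,  1.33520708e+00,
       -1.20337771e-05,  1.57079989e+00]), 'joint_vel': array([-0.00034406, -0.00138124,  0.00405862,  0.00038606, -0.00060534,
        0.0003103 ]), 'tau': array([-3.12739564e-05, -3.72634864e+01,  2.52638555e+01,  1.23669062e-02,
        1.77664339e-05, -2.67264193e-05]), 'eef_pos': array([0.16886762, 0.47014793, 0.24931013]), 'tool_rot': array([ 8.17933978e-01,  5.75311519e-01, -6.62428117e-04,  4.73292857e-04]), 'ft_force': array([-0.36831489, -0.1407176 ,  0.12444745]), 'ft_torque': array([-0.03159476, -0.02175702, -0.03194359]), 'grip_width': 0.085483654283579}
```

View pics/top0.png

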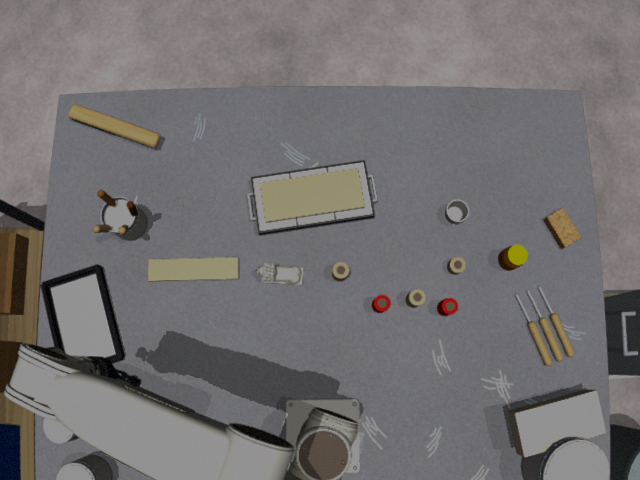

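View pics/side0.png

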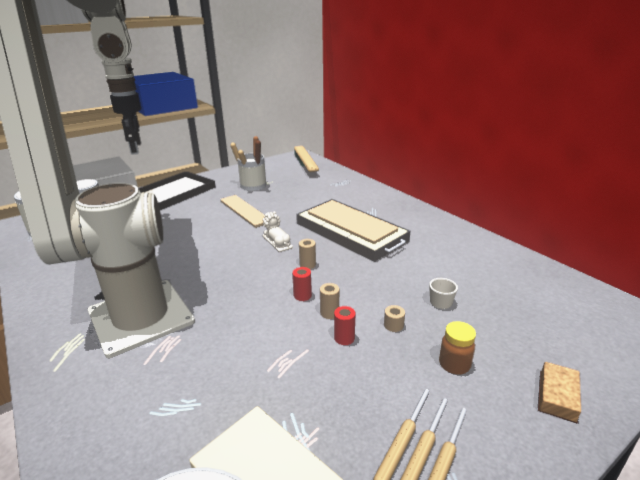

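View pics/wrist0.png

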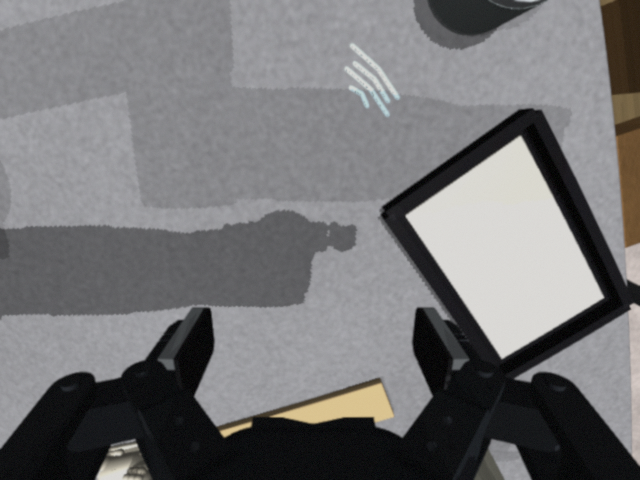

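The top view shows the base (313,197), narrow batt (193,269), lion (280,273), bowl (457,211), jar (515,257) and tin (120,215). There are buff props at (341,270), (416,297) and (457,265), the last probably the short one, and red decoys at (382,303) and (448,306). Next I'll measure poses.

```bash
python3 - <<'E'
from h import *
c,i,d=load("top0"); P=pts(c,d)
# table z
print("table",np.nanmedian(P[330:360,400:500,2]), np.nanmedian(P[110:140,350:500,2]))
def blob(name,u,v,r,zmin,zmax=9):
    s=P[v-r:v+r+1,u-r:u+r+1]; m=(s[...,2]>zmin)&(s[...,2]<zmax)
    n,l,st,ce=cv2.connectedComponentsWithStats(m.astype(np.uint8))
    k=1+np.argmax(st[1:,4]); mm=l==k; q=s[mm]
    ys,xs=np.where(mm); 
    ct=max(cv2.findContours(mm.astype(np.uint8),0,1)[0],key=cv2.contourArea)
    (x,y),(w,h),a=cv2.minAreaRect(ct); 
    z=np.median(q[:,2]); 
    b=cv2.boxPoints(((x,y),(w,h),a))+[u-r,v-r]
    B=onplane(c,b,np.percentile(q[:,2],95))
    cc=onplane(c,[[x+u-r,y+v-r]],np.percentile(q[:,2],95))[0]
    print(name,mm.sum(),"ztop",np.round(np.nanpercentile(q[:,2],[50,95]),3),"ctr",np.round(cc[:2],4),"mean",np.round(q.mean(0)[:2],4)); print("   box",np.round(B[:,:2],3).tolist())
blob("p341",341,270,18,.055); blob("p416",416,297,18,.055)
blob("short",457,265,18,.028); blob("red1",382,303,16,.05);blob("red2",448,306,16,.05)
blob("bowl",457,211,20,.035); blob("jar",515,257,22,.06); blob("tin",120,215,40,.09,.13)
blob("batt",193,269,55,.007); blob("lion",280,273,30,.008,.2); blob("base",313,197,75,.042,.07)
hsv=cv2.cvtColor(i,cv2.COLOR_BGR2HSV)
m=cv2.inRange(hsv,(18,50,120),(35,255,255))
for n,(u,v),z in(("bb",(313,197),.047),("tb",(193,269),.012)):
    nn,l=cv2.connectedComponents(m); mm=(l==l[v,u]).astype(np.uint8)
    r=cv2.minAreaRect(max(cv2.findContours(mm,0,1)[0],key=cv2.contourArea)); b=cv2.boxPoints(r)
    B=onplane(c,b,z)[:,:2]; print(n,r,np.round(B,4).tolist(),"ctr",B.mean(0),"edges",[round(float(np.linalg.norm(B[k]-B[k-1])),4) for k in range(4)],"ang",[round(float(np.degrees(np.arctan2(*(B[k]-B[k-1])[::-1]))),2) for k in range(4)])
im=cv2.resize(i[150:330,90:540],None,fx=1.77,fy=1.77,interpolation=cv2.INTER_CUBIC);cv2.imwrite("pics/crop0.png",im)
cv2.imwrite("pics/lion0.png",cv2.resize(i[245:300,240:360],None,fx=6,fy=6,interpolation=cv2.INTER_CUBIC))
E
```

```text
table -0.00010787503129661147 -0.0004342266717942689
p341 235 ztop [0.07  0.076] ctr [ 0.426  -0.0461] mean [ 0.4272 -0.0463]
   box [[0.426, -0.016], [0.456, -0.046], [0.426, -0.076], [0.396, -0.046]]
p416 224 ztop [0.07  0.075] ctr [ 0.3555 -0.2412] mean [ 0.3566 -0.2434]
   box [[0.376, -0.221], [0.376, -0.263], [0.335, -0.261], [0.335, -0.22]]
short 215 ztop [0.04  0.046] ctr [ 0.4435 -0.3582] mean [ 0.4448 -0.3604]
   box [[0.421, -0.337], [0.467, -0.339], [0.466, -0.38], [0.42, -0.377]]
red1 240 ztop [0.07  0.075] ctr [ 0.3421 -0.151 ] mean [ 0.343 -0.152]
   box [[0.352, -0.122], [0.371, -0.162], [0.333, -0.18], [0.314, -0.14]]
red2 240 ztop [0.07  0.075] ctr [ 0.3311 -0.3254] mean [ 0.3315 -0.3276]
   box [[0.352, -0.304], [0.351, -0.349], [0.31, -0.347], [0.311, -0.302]]
bowl 157 ztop [0.045 0.053] ctr [ 0.5891 -0.3649] mean [ 0.5941 -0.3703]
   box [[0.589, -0.322], [0.633, -0.368], [0.59, -0.409], [0.546, -0.362]]
jar 368 ztop [0.083 0.09 ] ctr [ 0.4595 -0.5076] mean [ 0.4612 -0.5114]
   box [[0.47, -0.468], [0.497, -0.526], [0.449, -0.547], [0.423, -0.489]]
tin 880 ztop [
[... 404 characters left out ...]
]]
base 3662 ztop [0.047 0.053] ctr [0.6354 0.0267] mean [0.6363 0.0275]
   box [[0.673, 0.169], [0.713, -0.101], [0.598, -0.114], [0.56, 0.151]]
bb ((311.976806640625, 194.68075561523438), (38.78297424316406, 99.5917739868164), 81.36286163330078) [[0.6714, 0.1674], [0.7119, -0.101], [0.6036, -0.1143], [0.5643, 0.1501]] ctr [0.63780131 0.0255641 ] edges [0.1085, 0.2715, 0.1091, 0.2674] ang [9.18, -81.43, -172.97, 98.47]
tb ((192.7270050048828, 268.6256103515625), (21.0190372467041, 89.12702941894531), 88.49256896972656) [[0.4685, 0.4783], [0.4739, 0.2305], [0.4165, 0.2279], [0.4104, 0.4741]] ctr [0.44232313 0.3527111 ] edges [0.0583, 0.2479, 0.0575, 0.2463] ang [4.09, -88.76, -177.47, 91.41]
```

View pics/lion0.png

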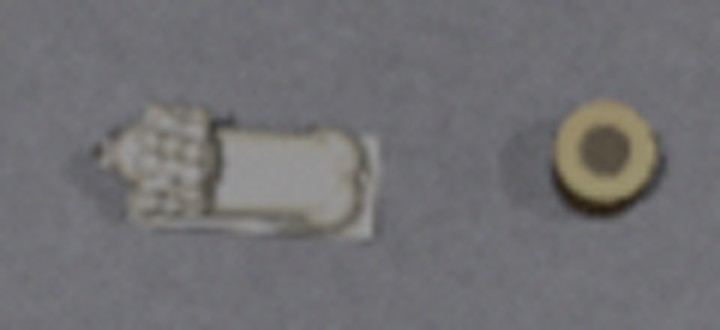

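```bash
cat >> h.py <<'E'
from scipy.spatial.transform import Rotation as Ro
def go(x=None,y=None,z=None,yaw=None):
    o=bot.get_obs(); p=np.array(o["eef_pos"]); R=Ro.from_quat(o["tool_rot"]); M=R.as_matrix()
    t=np.array([p[k] if q is None else q for k,q in enumerate((x,y,z))])
    cy=np.degrees(np.arctan2(M[1,0],M[0,0])); s=M.T@(t-p)/.025
    dy=0 if yaw is None else -((yaw-cy+90)%180-90)/180
    tilt=np.cross(M[:,2],[0,0,-1])
    print("clk",round(o["clock"],2),"pos",np.round(p,4),"yaw",round(cy,2),"w",round(o["grip_width"],4),"F",np.round(o["ft_force"],1),"j6",round(o["joint_pos"][5],2))
    print(" shift total",np.round(s,3),"per8",np.round(s/8,3)," turn z total",round(dy,4),"per8",round(dy/8,4)," tilt fix (tool rotvec, units)",np.round(M.T@tilt/np.pi,4))
E
python3 -m inch '[[0,0,0,0,0,0.0428,-1],[0,0,0,0,0,0.0428,-1],[0,0,0,0,0,0.0428,-1],[0,0,0,0,0,0.0428,-1],[0,0,0,0,0,0.0428,-1],[0,0,0,0,0,0.0428,-1],[0,0,0,0,0,0.0428,-1],[0,0,0,0,0,0.0428,-1]]'
python3 -c "
from h import *
go(.57,.02,.25,8.5)"
```

```text
clock: 0.95
eef_pos: [0.1689, 0.4703, 0.2496]
tool_rot: [0.997, 0.072, -0.0, 0.0]
ft_force: [-0.1, 0.0, 0.5]
grip_width: 0.0852
clk 0.95 pos [0.1689 0.4703 0.2496] yaw 8.29 w 0.0852 F [-0.1  0.   0.5] j6 2.65
 shift total [ 1.3277e+01  2.0139e+01 -4.0000e-03] per8 [ 1.660e+00  2.517e+00 -1.000e-03]  turn z total -0.0011 per8 -0.0001  tilt fix (tool rotvec, units) [ 0.0003  0.0001 -0.    ]
```

```bash
python3 -c "
from h import *
go(.58,-.07,.29,8.5)"
```

```text
clk 0.95 pos [0.1689 0.4703 0.2496] yaw 8.29 w 0.0852 F [-0.1  0.   0.5] j6 2.65
 shift total [13.153 23.76  -1.601] per8 [ 1.644  2.97  -0.2  ]  turn z total -0.0011 per8 -0.0001  tilt fix (tool rotvec, units) [ 0.0003  0.0001 -0.    ]
```

```bash

python3 -m inch '[[0.548,0.99,-0.2,0,0,0,-1],[0.548,0.99,-0.2,0,0,0,-1],[0.548,0.99,-0.2,0,0,0,-1],[0.548,0.99,-0.2,0,0,0,-1],[0.548,0.99,-0.2,0,0,0,-1],[0.548,0.99,-0.2,0,0,0,-1],[0.548,0.99,-0.2,0,0,0,-1],[0.548,0.99,-0.2,0,0,0,-1]]' >/dev/null
python3 -m inch '[[0.548,0.99,0,0,0,0,-1],[0.548,0.99,0,0,0,0,-1],[0.548,0.99,0,0,0,0,-1],[0.548,0.99,0,0,0,0,-1],[0.548,0.99,0,0,0,0,-1],[0.548,0.99,0,0,0,0,-1],[0.548,0.99,0,0,0,0,-1],[0.548,0.99,0,0,0,0,-1]]'
python3 -m inch '[[0.548,0.99,0,0,0,0,-1],[0.548,0.99,0,0,0,0,-1],[0.548,0.99,0,0,0,0,-1],[0.548,0.99,0,0,0,0,-1],[0.548,0.99,0,0,0,0,-1],[0.548,0.99,0,0,0,0,-1],[0.548,0.99,0,0,0,0,-1],[0.548,0.99,0,0,0,0,-1]]'
python3 -m inch '[[0,0,0,0,0,0,-1],[0,0,0,0,0,0,-1],[0,0,0,0,0,0,-1],[0,0,0,0,0,0,-1],[0,0,0,0,0,0,-1],[0,0,0,0,0,0,-1],[0,0,0,0,0,0,-1],[0,0,0,0,0,0,-1]]' >/dev/null
python3 -c "
from h import *
go(.58,-.07,.29,8.5)
snap('wrist','wb')
"
```

```text
clock: 2.55
eef_pos: [0.4454, 0.1108, 0.2897]
tool_rot: [0.997, 0.075, -0.0, 0.0]
ft_force: [0.3, -0.8, -0.1]
grip_width: 0.0855
clock: 3.35
eef_pos: [0.5834, -0.0685, 0.2895]
tool_rot: [0.997, 0.075, -0.0, -0.0]
ft_force: [1.0, -0.1, -0.0]
grip_width: 0.0853
clk 4.15 pos [ 0.583  -0.0673  0.2901] yaw 8.63 w 0.0851 F [-0.3 -0.9  0.1] j6 1.31
 shift total [-0.135  0.089  0.005] per8 [-0.017  0.011  0.001]  turn z total 0.0007 per8 0.0001  tilt fix (tool rotvec, units) [ 0. -0.  0.]
```

View pics/wb.png

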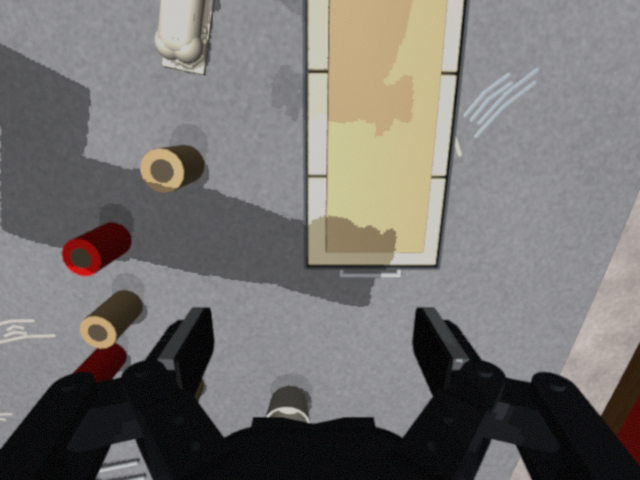

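The wrist view shows the base end, with the batt's edges at cols 328–442 and its near edge at row ~252. The tall props' tops are at (162,168) and (100,330).

```bash
python3 - <<'E'
from h import *
c,i,d=load("wb")
hsv=cv2.cvtColor(i,cv2.COLOR_BGR2HSV)
m=cv2.inRange(hsv,(10,40,60),(38,255,255)); cv2.imwrite("pics/wbm.png",m)
def edge(rows):
    L=[];R=[]
    for r in rows:
        x=np.where(m[r,260:500]>0)[0]+260
        L.append((x[0]-.5,r));R.append((x[-1]+.5,r))
    return np.array(L),np.array(R)
L,R=edge(range(10,235,3))
PL=onplane(c,L,.047)[:,:2];PR=onplane(c,R,.047)[:,:2]
for P in(PL,PR):
    vx,vy,x0,y0=cv2.fitLine(P.astype(np.float32),cv2.DIST_HUBER,0,.01,.01).ravel(); 
    print("edge yaw",np.degrees(np.arctan2(vy,vx))%180-90, x0,y0, "res",np.std((P-[x0,y0])@[-vy,vx]))
B=[]
for u in range(335,425,3):
    y=np.where(m[200:300,u]>0)[0]+200; B.append((u,y[-1]+.5))
PB=onplane(c,B,.047)[:,:2]; vx,vy,x0,y0=cv2.fitLine(PB.astype(np.float32),cv2.DIST_HUBER,0,.01,.01).ravel(); print("end yaw",np.degrees(np.arctan2(vy,vx)),x0,y0)
# centre at yaw a
for a in (8.0,8.5):
  a=np.radians(a); ex=np.array([np.cos(a),np.sin(a)]);ey=np.array([-ex[1],ex[0]])
  xl,xr=np.median(PL@ex),np.median(PR@ex); yb=np.median(PB@ey)
  print("width",xr-xl,"centre",((xl+xr)/2)*ex+(yb+.135)*ey)
# props tops: buff annulus ellipse
for (u,v) in((162,168),(100,330)):
    s=m[v-35:v+36,u-35:u+36].copy()
    P=pts(c,d)[v-35:v+36,u-35:u+36]
    s=((P[...,2]>.066)&(P[...,2]<.08)).astype(np.uint8)
    n,l,st,ce=cv2.connectedComponentsWithStats(s);k=1+np.argmax(st[1:,4])
    ct=max(cv2.findContours((l==k).astype(np.uint8),0,1)[0],key=cv2.contourArea)
    e=cv2.fitEllipse(cv2.convexHull(ct)); q=np.array(e[0])+[u-35,v-35]
    print("prop",e, q,onplane(c,[q],.07)[0])
# same from top: colour bright ring
E
```

```text
edge yaw 15.097748 0.56768715 0.043185346 res 0.00981489578043578
edge yaw 4.3177032 0.6976887 0.050362557 res 0.009018452149705569
end yaw 8.727091 0.6656446 -0.1243736
width 0.12194142366277683 centre [0.64523204 0.00898103]
width 0.12169243947205677 centre [0.64597604 0.00870556]
prop ((35.676177978515625, 37.03960418701172), (42.64412307739258, 46.78740692138672), 138.4790496826172) [162.67617798 170.03960419] [ 0.43081504 -0.04939733  0.07      ]
prop ((33.20547103881836, 36.2069206237793), (31.97256851196289, 38.72671890258789), 117.96194458007812) [ 98.20547104 331.20692062] [ 0.35791364 -0.24540369  0.07      ]
```

View pics/wbm.png

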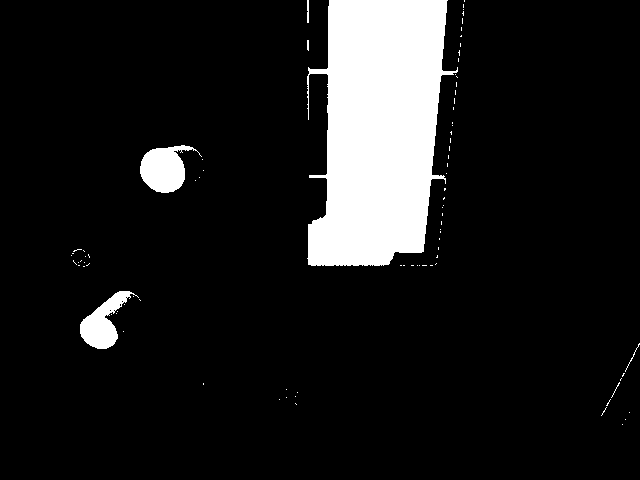

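```bash
python3 - <<'E'
from h import *
c,i,d=load("wb")
hsv=cv2.cvtColor(i,cv2.COLOR_BGR2HSV)
m=cv2.inRange(hsv,(10,40,60),(38,255,255)); m=cv2.morphologyEx(m,cv2.MORPH_OPEN,np.ones((7,7)))
fit={}
rows=[r for r in range(6,205,3)]
L=[];R=[]
for r in rows:
    x=np.where(m[r,300:480]>0)[0]+300; L.append((x[0]-.5,r));R.append((x[-1]+.5,r))
PL=onplane(c,L,.047)[:,:2];PR=onplane(c,R,.047)[:,:2]
for P in(PL,PR):
    vx,vy,x0,y0=cv2.fitLine(P.astype(np.float32),cv2.DIST_HUBER,0,.001,.001).ravel(); 
    print("edge yaw",np.degrees(np.arctan2(vy,vx))%180-90, x0,y0, "res",np.std((P-[x0,y0])@[-vy,vx]))
B=[(u,np.where(m[200:300,u]>0)[0][-1]+200.5) for u in range(400,422,2)]
PB=onplane(c,B,.047)[:,:2]
for a in (8.0,8.5,9):
  a=np.radians(a); ex=np.array([np.cos(a),np.sin(a)]);ey=np.array([-ex[1],ex[0]])
  xl,xr=np.median(PL@ex),np.median(PR@ex); yb=np.median(PB@ey)
  print("width",xr-xl,"centre",((xl+xr)/2)*ex+(yb+.135)*ey)
n,l,st,ce=cv2.connectedComponentsWithStats(m)
for (u,v) in((162,168),(100,330)):
    g=(np.abs(pts(c,d)[...,2]-.07)<.006)&(l==l[v,u-15]) if 0 else (l==l[v+8,u])
    print(l[v+8,u],st[l[v+8,u]],onplane(c,[ce[l[v+8,u]]],.07))
c,i,d=load("top0"); hsv=cv2.cvtColor(i,cv2.COLOR_BGR2HSV)
# outer frame corner on dark lines skip; top batt bowl ellipses
g=cv2.inRange(hsv,(10,30,110),(38,255,255))
for (u,v) in((341,270),(416,297)):
    s=g[v-14:v+15,u-14:u+15]; ct=np.vstack(cv2.findContours(s,0,1)[0]); (x,y),r=cv2.minEnclosingCircle(ct); print("top prop",x+u-14,y+v-14,r,onplane(c,[[x+u-14,y+v-14]],.07))
E
```

```text
edge yaw 8.784576 0.5779695 0.05401829 res 0.0003335421116458857
edge yaw 8.502281 0.6900404 0.048029542 res 0.00032125659528764585
width 0.10969114354718901 centre [0.63802587 0.02371475]
width 0.10984818917266914 centre [0.63817524 0.02337733]
width 0.1096602092626856 centre [0.63845694 0.02307301]
2 [ 140  148   45   45 1620] [[ 0.43051858 -0.04915635  0.07      ]]
3 [  80  291   46   58 1390] [[ 0.36255059 -0.23426221  0.07      ]]
top prop 340.23964500427246 269.4053258895874 8.474729537963867 [[ 0.42972072 -0.04694518  0.07      ]]
top prop 417.0 296.69999980926514 8.360123634338379 [[ 0.3567212  -0.24465239  0.07      ]]
```

```bash
python3 -c "
from h import *
go(.4305,-.049,.12,8.65)"
```

```text
clk 4.2 pos [ 0.583  -0.0674  0.2901] yaw 8.62 w 0.0856 F [ 1.1 -0.5  0.3] j6 1.31
 shift total [-5.923 -1.641  6.803] per8 [-0.74  -0.205  0.85 ]  turn z total -0.0002 per8 -0.0  tilt fix (tool rotvec, units) [ 0. -0.  0.]
```

```bash

python3 -m inch '[[-0.9,-0.25,0.3,0,0,0,-1],[-0.9,-0.25,0.5,0,0,0,-1],[-0.9,-0.25,0.9,0,0,0,-1],[-0.9,-0.25,1,0,0,0,-1],[-0.9,-0.25,1,0,0,0,-1],[-0.9,-0.25,1,0,0,0,-1],[-0.523,-0.141,1,0,0,0,-1],[0,0,1.1e0,0,0,0,-1]]'
python3 -c "
from h import *
go(.4305,-.049,.045,8.65)"
```

```text
clk 4.2 pos [ 0.583  -0.0674  0.2901] yaw 8.62 w 0.0856 F [ 1.1 -0.5  0.3] j6 1.31
 shift total [-5.923 -1.641  9.803] per8 [-0.74  -0.205  1.225]  turn z total -0.0002 per8 -0.0  tilt fix (tool rotvec, units) [ 0. -0.  0.]out of range: a shift must lie within [-1, 1]
```

```bash

python3 -m inch '[[-0.9,-0.25,0.3,0,0,0,-1],[-0.9,-0.25,0.6,0,0,0,-1],[-0.9,-0.25,0.9,0,0,0,-1],[-0.9,-0.25,1,0,0,0,-1],[-0.9,-0.25,1,0,0,0,-1],[-0.9,-0.25,1,0,0,0,-1],[-0.523,-0.141,1,0,0,0,-1],[0,0,1,0,0,0,-1]]'
python3 -c "
from h import *
go(.4305,-.049,.045,8.65)
snap('wrist','w1')"
```

```text
clock: 5.0
eef_pos: [0.4284, -0.0489, 0.1193]
tool_rot: [0.997, 0.075, -0.0, -0.0]
ft_force: [0.4, -0.3, -0.3]
grip_width: 0.0855
clk 5.0 pos [ 0.4284 -0.0489  0.1193] yaw 8.61 w 0.0855 F [ 0.4 -0.3 -0.3] j6 1.31
 shift total [0.087 0.018 2.972] per8 [0.011 0.002 0.372]  turn z total -0.0002 per8 -0.0  tilt fix (tool rotvec, units) [-0.0001  0.0003 -0.    ]
```

View pics/w1.png

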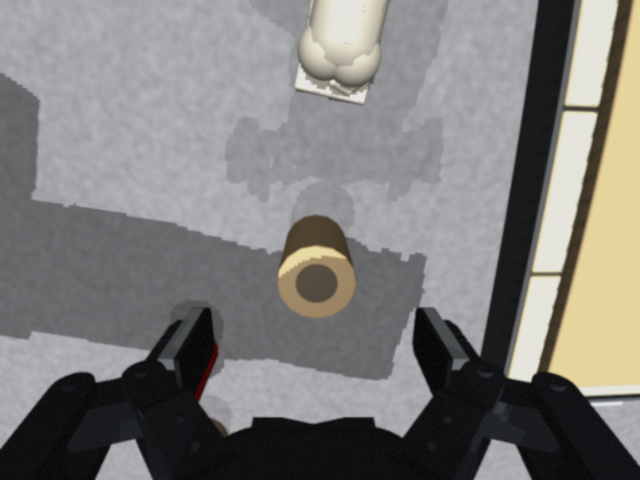

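The prop's top is at (316,282), centred between the jaws (213–414).

```bash

python3 -c "
from h import *
c,i,d=load('w1'); print(onplane(c,[[316.5,282]],.07))"
python3 -m inch '[[0.02,0,0.5,0,0,0,-1],[0,0,0.5,0,0,0,-1],[0,0,0.5,0,0,0,-1],[0,0,0.5,0,0,0,-1],[0,0,0.5,0,0,0,-1],[0,0,0.47,0,0,0,-1],[0,0,0,0,0,0,-1],[0,0,0,0,0,0,-1]]'
python3 -m inch '[[0,0,0,0,0,0,0.6],[0,0,0,0,0,0,0.6],[0,0,0,0,0,0,0.6],[0,0,0,0,0,0,0.6],[0,0,0,0,0,0,0.6],[0,0,0,0,0,0,0.6],[0,0,0,0,0,0,0.6],[0,0,0,0,0,0,0.6]]'
```

```text
[[ 0.42956037 -0.04893401  0.07      ]]
clock: 5.85
eef_pos: [0.4315, -0.0491, 0.0463]
tool_rot: [0.997, 0.075, 0.0, 0.0]
ft_force: [0.4, -0.9, -0.2]
grip_width: 0.0851
clock: 6.65
eef_pos: [0.4314, -0.0491, 0.0465]
tool_rot: [0.997, 0.075, 0.001, 0.0]
ft_force: [-1.6, -0.2, 5.9]
grip_width: 0.0425
```

```bash

python3 -m inch '[[0,0,-0.4,0,0,0,1],[0,0,-0.8,0,0,0,1],[0,0,-0.9,0,0,0,1],[0,0,-0.9,0,0,0,1],[0,0,-0.9,0,0,0,1],[0,0,-0.9,0,0,0,1],[0,0,-0.9,0,0,0,1],[0,0,-0.3,0,0,0,1]]'
python3 -c "
from h import *
a=np.radians(8.65);C=np.array([.638,.024]);e=np.array([-np.sin(a),np.cos(a)])*.095
print(C+e,C-e)
go(*(C+e),.1,8.65)"
```

```text
clock: 7.45
eef_pos: [0.4321, -0.0491, 0.1982]
tool_rot: [0.997, 0.075, 0.002, 0.0]
ft_force: [1.2, -0.6, -2.2]
grip_width: 0.0428
[0.62371218 0.11791942] [ 0.65228782 -0.06991942]
clk 7.45 pos [ 0.4321 -0.0491  0.1982] yaw 8.61 w 0.0428 F [ 1.2 -0.6 -2.2] j6 1.31
 shift total [ 8.564 -5.462  3.958] per8 [ 1.071 -0.683  0.495]  turn z total -0.0002 per8 -0.0  tilt fix (tool rotvec, units) [ 0.0003 -0.0012 -0.    ]
```

```bash

python3 -m inch '[[0.6,-0.38,0,0,0,0,1],[0.9,-0.574,0,0,0,0,1],[0.95,-0.606,0,0,0,0,1],[0.95,-0.606,0,0,0,0,1],[0.95,-0.606,0,0,0,0,1],[0.95,-0.606,0,0,0,0,1],[0.95,-0.606,0,0,0,0,1],[0.9,-0.574,0,0,0,0,1]]'
python3 -m inch '[[0.9,-0.574,0,0,0,0,1],[0.514,-0.33,0.2,0,0,0,1],[0,0,0.6,0,0,0,1],[0,0,0.8,0,0,0,1],[0,0,0.8,0,0,0,1],[0,0,0.8,0,0,0,1],[0,0,0.4,0,0,0,1],[0,0,0,0,0,0,1]]'
python3 -c "
from h import *
go(.6237,.1179,.0935,8.65)"
```

```text
clock: 8.25
eef_pos: [0.5912, 0.0922, 0.1935]
tool_rot: [0.997, 0.075, -0.001, -0.0]
ft_force: [0.4, -0.5, -1.5]
grip_width: 0.0429
clock: 9.05
eef_pos: [0.6204, 0.1183, 0.1023]
tool_rot: [0.997, 0.075, -0.003, 0.0]
ft_force: [0.5, -1.2, -2.0]
grip_width: 0.0426
clk 9.05 pos [0.6204 0.1183 0.1023] yaw 8.64 w 0.0426 F [ 0.5 -1.2 -2. ] j6 1.61
 shift total [0.131 0.038 0.35 ] per8 [0.016 0.005 0.044]  turn z total -0.0 per8 -0.0  tilt fix (tool rotvec, units) [0.    0.002 0.   ]
```

```bash

python3 -m inch '[[0.13,0.03,0,0,0,0,1],[0,0,0,0,0,0,1],[0,0,0.06,0,0,0,1],[0,0,0.06,0,0,0,1],[0,0,0.06,0,0,0,1],[0,0,0.06,0,0,0,1],[0,0,0.03,0,0,0,1],[0,0,0,0,0,0,1]]'
python3 -c "
from h import *
go(.6237,.1179,.0935,8.65)"
```

```text
clock: 9.85
eef_pos: [0.6254, 0.1177, 0.0988]
tool_rot: [0.997, 0.075, -0.0, 0.0]
ft_force: [0.6, -0.7, -2.2]
grip_width: 0.0434
clk 9.85 pos [0.6254 0.1177 0.0988] yaw 8.61 w 0.0434 F [ 0.6 -0.7 -2.2] j6 1.61
 shift total [-0.066 -0.017  0.212] per8 [-0.008 -0.002  0.027]  turn z total -0.0002 per8 -0.0  tilt fix (tool rotvec, units) [0.     0.0001 0.    ]
```

```bash

python3 -m inch '[[-0.06,0,0.06,0,0,0,1],[0,0,0.06,0,0,0,1],[0,0,0.04,0,0,0,1],[0,0,0.03,0,0,0,1],[0,0,0,0,0,0,1],[0,0,0,0,0,0,1],[0,0,0,0,0,0,1],[0,0,0,0,0,0,1]]'
python3 -c "
from h import *
go(.6237,.1179,.0935,8.65)"
```

```text
clock: 10.65
eef_pos: [0.6241, 0.1176, 0.0943]
tool_rot: [0.997, 0.075, 0.0, -0.0]
ft_force: [-0.7, -0.7, -1.9]
grip_width: 0.0431
clk 10.65 pos [0.6241 0.1176 0.0943] yaw 8.61 w 0.0431 F [-0.7 -0.7 -1.9] j6 1.61
 shift total [-0.015 -0.016  0.033] per8 [-0.002 -0.002  0.004]  turn z total -0.0002 per8 -0.0  tilt fix (tool rotvec, units) [ 0. -0. -0.]
```

```bash

python3 -m inch '[[0,0,0.02,0,0,0,1],[0,0,0.02,0,0,0,1],[0,0,0,0,0,0,1],[0,0,0,0,0,0,1],[0,0,0.02,0,0,0,1],[0,0,0,0,0,0,1],[0,0,0,0,0,0,1],[0,0,0,0,0,0,1]]'
```

```text
clock: 11.45
eef_pos: [0.6242, 0.1176, 0.0936]
tool_rot: [0.997, 0.075, 0.0, -0.0]
ft_force: [-3.7, -0.6, 4.9]
grip_width: 0.0431
```

Contact (force up by ~7 N). Release and rise.

```bash

python3 -m inch '[[0,0,0,0,0,0,0.2],[0,0,0,0,0,0,0.2],[0,0,0,0,0,0,-0.6],[0,0,0,0,0,0,-0.6],[0,0,0,0,0,0,-0.6],[0,0,-0.2,0,0,0,-0.6],[0,0,-0.5,0,0,0,-0.6],[0,0,-1,0,0,0,-0.6]]'
python3 -c "
from h import *
go(.3580,-.2453,.20,8.65)"
```

```text
clock: 12.25
eef_pos: [0.6228, 0.1173, 0.1343]
tool_rot: [0.997, 0.075, -0.002, 0.0]
ft_force: [-0.2, -0.3, 0.4]
grip_width: 0.0682
clk 12.25 pos [0.6228 0.1173 0.1343] yaw 8.61 w 0.0682 F [-0.2 -0.3  0.4] j6 1.61
 shift total [-12.654  12.756  -2.573] per8 [-1.582  1.594 -0.322]  turn z total -0.0002 per8 -0.0  tilt fix (tool rotvec, units) [ 0.      0.0013 -0.    ]
```

```bash

python3 -m inch '[[0,0,-1,0,0,0,-0.6],[0,0,-1,0,0,0,-0.6],[-0.95,0.958,-0.6,0,0,0,-1],[-0.95,0.958,0,0,0,0,-1],[-0.95,0.958,0,0,0,0,-1],[-0.95,0.958,0,0,0,0,-1],[-0.95,0.958,0,0,0,0,-1],[-0.95,0.958,0,0,0,0,-1]]'>/dev/null
python3 -m inch '[[-0.95,0.958,0,0,0,0,-1],[-0.95,0.958,0,0,0,0,-1],[-0.95,0.958,0,0,0,0,-1],[-0.95,0.958,0,0,0,0,-1],[-0.95,0.958,0.3,0,0,0,-1],[-0.95,0.958,0.6,0,0,0,-1],[-0.95,0.958,0.8,0,0,0,-1],[-0.3,0.302,0.8,0,0,0,-1]]'
python3 -c "
from h import *
go(.3580,-.2453,.046,8.65)
snap('wrist','w2')"
```

```text
clock: 13.85
eef_pos: [0.3583, -0.2475, 0.1387]
tool_rot: [0.997, 0.073, 0.001, 0.001]
ft_force: [-0.2, 0.2, -0.5]
grip_width: 0.0855
clk 13.85 pos [ 0.3583 -0.2475  0.1387] yaw 8.42 w 0.0855 F [-0.2  0.2 -0.5] j6 0.82
 shift total [-3.000e-03 -1.000e-01  3.709e+00] per8 [-0.    -0.012  0.464]  turn z total -0.0013 per8 -0.0002  tilt fix (tool rotvec, units) [ 0.0009 -0.0005 -0.    ]
```

View pics/w2.png

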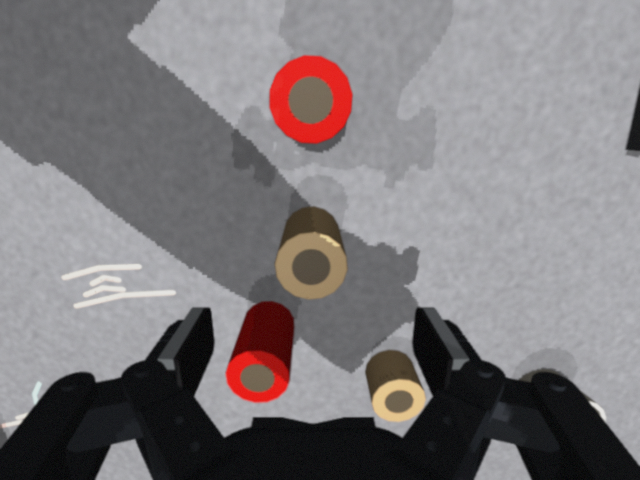

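The second prop's top is at (311,266), centred. The red decoys lie along y, clear of the fingers.

```bash

python3 -c "
from h import *
c,i,d=load('w2'); print(onplane(c,[[311.5,266]],.07)); go(.358,-.2453,.046,8.65)"
python3 -m inch '[[0,-0.06,0.6,0,0,0,-1],[0,0,0.6,0,0,0,-1],[0,0,0.6,0,0,0,-1],[0,0,0.6,0,0,0,-1],[0,0,0.6,0,0,0,-1],[0,0,0.4,0,0,0,-1],[0,0,0.15,0,0,0,-1],[0,0,0,0,0,0,-1]]'
python3 -c "
from h import *
go(.358,-.2453,.046,8.65)"
```

```text
[[ 0.35671217 -0.24676379  0.07      ]]
clk 13.9 pos [ 0.3562 -0.2465  0.1355] yaw 8.39 w 0.0856 F [-0.7 -0.6 -1.9] j6 0.82
 shift total [ 0.09  -0.032  3.58 ] per8 [ 0.011 -0.004  0.447]  turn z total -0.0014 per8 -0.0002  tilt fix (tool rotvec, units) [-0.0003  0.001   0.    ]
clock: 14.7
eef_pos: [0.3591, -0.2435, 0.0492]
tool_rot: [0.997, 0.075, -0.0, -0.0]
ft_force: [-0.4, 0.1, -0.4]
grip_width: 0.0858
clk 14.7 pos [ 0.3591 -0.2435  0.0492] yaw 8.63 w 0.0858 F [-0.4  0.1 -0.4] j6 0.82
 shift total [-0.056  0.066  0.127] per8 [-0.007  0.008  0.016]  turn z total -0.0001 per8 -0.0  tilt fix (tool rotvec, units) [-0.0001  0.      0.    ]
```

```bash

python3 -m inch '[[-0.08,0.09,0.12,0,0,0,-1],[0,0,0,0,0,0,-1],[0,0,0,0,0,0,0.6],[0,0,0,0,0,0,0.6],[0,0,0,0,0,0,0.6],[0,0,0,0,0,0,0.6],[0,0,0,0,0,0,0.6],[0,0,0,0,0,0,0.6]]'
python3 -m inch '[[0,0,0,0,0,0,1],[0,0,-0.5,0,0,0,1],[0,0,-0.9,0,0,0,1],[0,0,-0.9,0,0,0,1],[0,0,-0.9,0,0,0,1],[0,0,-0.9,0,0,0,1],[0,0,-0.9,0,0,0,1],[0,0,-0.6,0,0,0,1]]'
python3 -c "
from h import *
go(.6523,-.0699,.2,8.65)"
```

```text
clock: 15.5
eef_pos: [0.3574, -0.2463, 0.0464]
tool_rot: [0.997, 0.075, 0.0, 0.0]
ft_force: [-2.1, -0.4, 5.4]
grip_width: 0.0427
clock: 16.3
eef_pos: [0.3574, -0.2461, 0.187]
tool_rot: [0.997, 0.075, 0.0, 0.0]
ft_force: [-0.3, -0.6, -1.9]
grip_width: 0.0428
clk 16.3 pos [ 0.3574 -0.2461  0.187 ] yaw 8.62 w 0.0428 F [-0.3 -0.6 -1.9] j6 0.82
 shift total [12.72  -5.202 -0.516] per8 [ 1.59  -0.65  -0.065]  turn z total -0.0002 per8 -0.0  tilt fix (tool rotvec, units) [ 0.0001 -0.0002  0.    ]
```

```bash

python3 -m inch '[[0.5,-0.205,-0.2,0,0,0,1],[0.9,-0.368,-0.2,0,0,0,1],[0.95,-0.389,0,0,0,0,1],[0.95,-0.389,0,0,0,0,1],[0.95,-0.389,0,0,0,0,1],[0.95,-0.389,0,0,0,0,1],[0.95,-0.389,0,0,0,0,1],[0.95,-0.389,0,0,0,0,1]]' >/dev/null
python3 -m inch '[[0.95,-0.389,0,0,0,0,1],[0.95,-0.389,0,0,0,0,1],[0.95,-0.389,0,0,0,0,1],[0.95,-0.389,0,0,0,0,1],[0.9,-0.36,0,0,0,0,1],[0.6,-0.24,0,0,0,0,1],[0.32,-0.14,0,0,0,0,1],[0,0,0,0,0,0,1]]' 
python3 -c "
from h import *
go(.6523,-.0699,.1,8.65)"
```

```text
clock: 17.9
eef_pos: [0.6525, -0.0685, 0.1941]
tool_rot: [0.997, 0.076, -0.001, -0.0]
ft_force: [0.0, -0.8, -1.8]
grip_width: 0.0429
clk 17.9 pos [ 0.6525 -0.0685  0.1941] yaw 8.71 w 0.0429 F [ 0.  -0.8 -1.8] j6 1.31
 shift total [-0.01   0.057  3.763] per8 [-0.001  0.007  0.47 ]  turn z total 0.0003 per8 0.0  tilt fix (tool rotvec, units) [-0.0003  0.0007 -0.    ]
```

```bash

python3 -m inch '[[0,0.05,0.4,0,0,0,1],[0,0,0.7,0,0,0,1],[0,0,0.7,0,0,0,1],[0,0,0.7,0,0,0,1],[0,0,0.7,0,0,0,1],[0,0,0.4,0,0,0,1],[0,0,0.15,0,0,0,1],[0,0,0,0,0,0,1]]' 
python3 -m inch '[[0,0,0,0,0,0,1],[0,0,0,0,0,0,1],[0,0,0.04,0,0,0,1],[0,0,0.04,0,0,0,1],[0,0,0.04,0,0,0,1],[0,0,0,0,0,0,1],[0,0,0,0,0,0,1],[0,0,0,0,0,0,1]]' 
python3 -c "
from h import *
go(.6523,-.0699,.0935,8.65)"
```

```text
clock: 18.7
eef_pos: [0.6518, -0.0715, 0.1018]
tool_rot: [0.997, 0.075, -0.001, -0.0]
ft_force: [-0.5, -0.1, -1.2]
grip_width: 0.0426
clock: 19.5
eef_pos: [0.6524, -0.0711, 0.0992]
tool_rot: [0.997, 0.075, -0.0, -0.0]
ft_force: [-0.6, -0.5, -1.3]
grip_width: 0.0427
clk 19.5 pos [ 0.6524 -0.0711  0.0992] yaw 8.61 w 0.0427 F [-0.6 -0.5 -1.3] j6 1.31
 shift total [ 0.005 -0.05   0.229] per8 [ 0.001 -0.006  0.029]  turn z total -0.0002 per8 -0.0  tilt fix (tool rotvec, units) [-0.  0. -0.]
```

```bash

python3 -m inch '[[0,-0.04,0.06,0,0,0,1],[0,0,0.06,0,0,0,1],[0,0,0.05,0,0,0,1],[0,0,0.03,0,0,0,1],[0,0,0.02,0,0,0,1],[0,0,0.02,0,0,0,1],[0,0,0,0,0,0,1],[0,0,0,0,0,0,1]]' 
```

```text
clock: 20.3
eef_pos: [0.6522, -0.0702, 0.0935]
tool_rot: [0.997, 0.075, 0.0, 0.0]
ft_force: [-1.0, 0.7, 1.5]
grip_width: 0.043
```

```bash

python3 -m inch '[[0,0,0.02,0,0,0,1],[0,0,0,0,0,0,1],[0,0,0,0,0,0,0.2],[0,0,0,0,0,0,-0.6],[0,0,0,0,0,0,-0.6],[0,0,0,0,0,0,-0.6],[0,0,-0.2,0,0,0,-0.6],[0,0,-0.8,0,0,0,-0.6]]'
python3 -m inch '[[0,0,-1,0,0,0,-0.6],[0,0,-1,0,0,0,-0.6],[0,0,-1,0,0,0,-0.6],[0,0.4,-1,0,0,0,-0.6],[0,0.8,-1,0,0,0,-1],[0,1,-0.6,0,0,0,-1],[0,1,0,0,0,0,-1],[0,1,0,0,0,0,-1]]'
python3 - <<'E'
from h import *
c,i,d=snap('top','t2'); cv2.imwrite('pics/t2c.png',cv2.resize(i[140:320,220:540],None,fx=2.4,fy=2.4,interpolation=cv2.INTER_CUBIC)); snap('wrist','w3')
go(.589,-.369,.25,8.65)
E
```

```text
clock: 21.1
eef_pos: [0.6505, -0.07, 0.1154]
tool_rot: [0.997, 0.075, -0.003, -0.001]
ft_force: [-0.0, 0.5, 0.8]
grip_width: 0.068
clock: 21.9
eef_pos: [0.6686, -0.1749, 0.2594]
tool_rot: [0.997, 0.075, 0.001, 0.0]
ft_force: [0.5, 1.6, -0.3]
grip_width: 0.0854
clk 22.0 pos [ 0.668  -0.1775  0.2577] yaw 8.38 w 0.0854 F [ 0.6  0.8 -0.9] j6 1.17
 shift total [-4.243  7.116  0.314] per8 [-0.53   0.89   0.039]  turn z total -0.0015 per8 -0.0002  tilt fix (tool rotvec, units) [ 0.0004 -0.0001  0.    ]
```

View pics/t2c.png

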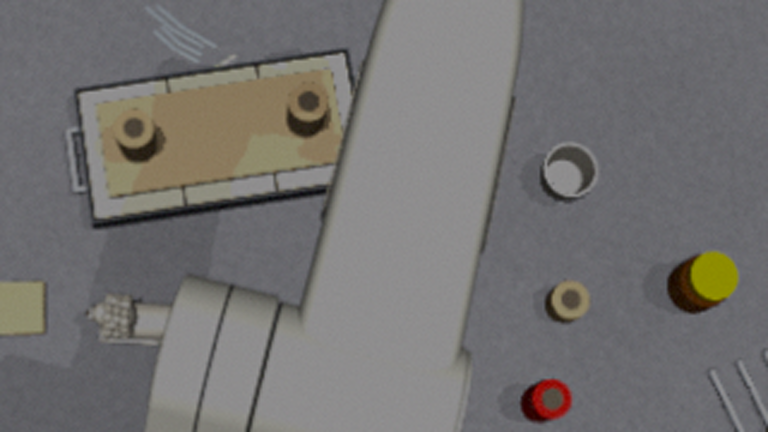

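View pics/w3.png

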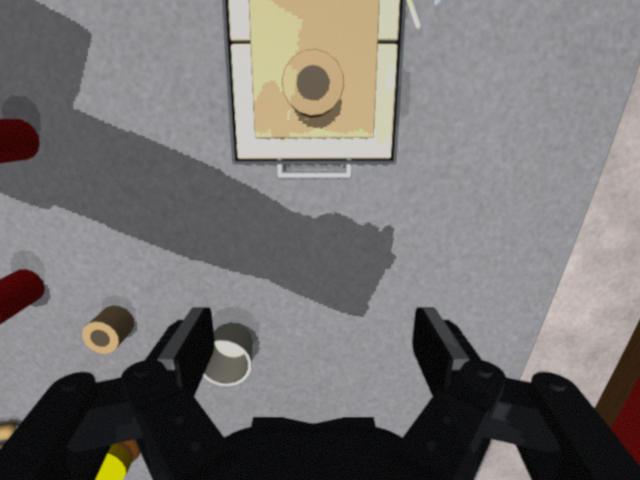

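Both props stand upright on the batt in crop positions (135,128) and (308,102). The bowl rim is at top px ~(457.5,211.5) and wrist px ~(228,362).

```bash
python3 - <<'E'
from h import *
c,i,d=load('t2'); g=cv2.cvtColor(i,cv2.COLOR_BGR2GRAY)
P=pts(c,d); s=P[190:235,432:482]
m=(s[...,2]>.038).astype(np.uint8); ct=np.vstack(cv2.findContours(m,0,1)[0]); e=cv2.fitEllipse(cv2.convexHull(ct)); q=np.array(e[0])+[432,190]; print(e,q,onplane(c,[q],.048))
hsv=cv2.cvtColor(i,cv2.COLOR_BGR2HSV); mm=cv2.inRange(hsv[190:235,432:482],(0,0,150),(180,45,255)); ct=np.vstack(cv2.findContours(mm,0,1)[0]); e=cv2.fitEllipse(cv2.convexHull(ct)); q=np.array(e[0])+[432,190]; print(e,q,onplane(c,[q],.048))
c,i,d=load('w3'); print(onplane(c,[[227.5,363]],.048))
# placed props
cT,i,d=load('t2'); 
for q in ((135/2.4+220,131/2.4+140),(308/2.4+220,103/2.4+140)): print(onplane(cT,[q],.117))
print(onplane(c,[[313,82]],.117))
E
```

```text
((17.726112365722656, 14.90330696105957), (23.956314086914062, 44.439144134521484), 128.78904724121094) [449.72611237 204.90330696] [[ 0.6066806  -0.34754551  0.048     ]]Traceback (most recent call last):
  File "<stdin>", line 5, in <module>
    return _nx.concatenate(arrs, 0, dtype=dtype, casting=casting)
           ~~~~~~~~~~~~~~~^^^^^^^^^^^^^^^^^^^^^^^^^^^^^^^^^^^^^^^
ValueError: need at least one array to concatenate
```

```bash
python3 - <<'E'
from h import *
cT,i,d=load('t2'); c,_,_=load('w3')
print("bowl",onplane(cT,[[457.4,211.6]],.048),onplane(c,[[227.5,363]],.048))
for q in ((135/2.4+220,131/2.4+140),(308/2.4+220,103/2.4+140)): print(onplane(cT,[q],.117))
print(onplane(c,[[313,82]],.117))
go(.589,-.369,.18,8.65)
E
```

```text
bowl [[ 0.5879272  -0.36772995  0.048     ]] [[ 0.59670699 -0.36916552  0.048     ]]
[[0.61865458 0.11697739 0.117     ]]
[[ 0.64856528 -0.06936728  0.117     ]]
[[ 0.65189686 -0.0711762   0.117     ]]
clk 22.0 pos [ 0.668  -0.1775  0.2577] yaw 8.38 w 0.0854 F [ 0.6  0.8 -0.9] j6 1.17
 shift total [-4.244  7.113  3.114] per8 [-0.531  0.889  0.389]  turn z total -0.0015 per8 -0.0002  tilt fix (tool rotvec, units) [ 0.0004 -0.0001  0.    ]
```

```bash

python3 -m inch '[[-0.5,0.9,0,0,0,0,-1],[-0.55,0.95,0,0,0,0,-1],[-0.55,0.95,0.2,0,0,0,-1],[-0.55,0.95,0.4,0,0,0,-1],[-0.55,0.95,0.5,0,0,0,-1],[-0.55,0.9,0.5,0,0,0,-1],[-0.45,0.7,0.5,0,0,0,-1],[-0.2,0.4,0.4,0,0,0,-1]]' >/dev/null
python3 -m inch '[[0,0,0,0,0,0,-1],[0,0,0,0,0,0,-1],[0,0,0,0,0,0,-1],[0,0,0,0,0,0,-1],[0,0,0,0,0,0,-1],[0,0,0,0,0,0,-1],[0,0,0,0,0,0,-1],[0,0,0,0,0,0,-1]]'
python3 -c "
from h import *
go(.592,-.368,.03,8.65)
snap('wrist','w4')"
```

```text
clock: 23.6
eef_pos: [0.5967, -0.3541, 0.1953]
tool_rot: [0.997, 0.075, 0.0, 0.0]
ft_force: [0.1, 0.2, -0.1]
grip_width: 0.0851
clk 23.6 pos [ 0.5967 -0.3541  0.1953] yaw 8.62 w 0.0851 F [ 0.1  0.2 -0.1] j6 0.88
 shift total [-0.269  0.521  6.612] per8 [-0.034  0.065  0.827]  turn z total -0.0002 per8 -0.0  tilt fix (tool rotvec, units) [ 0. -0.  0.]
```

View pics/w4.png

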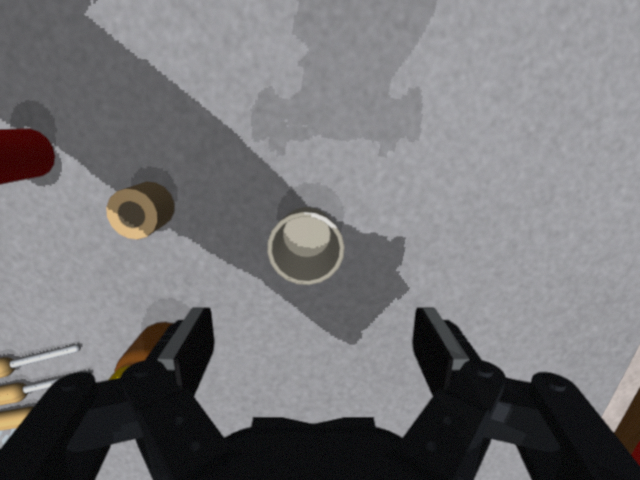

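The bowl rim's ellipse is centred at (306,248), with cols 268–344 and rows 211–284. The jar is off to the lower left at (145,360).

```bash
python3 -c "
from h import *
c,i,d=load('w4'); p=onplane(c,[[306,248],[268,248],[344,248],[306,211],[306,284]],.048); print(p, (p[1]+p[2])/2,(p[3]+p[4])/2)
x,y=.5*((p[1]+p[2])/2)[:2]+.5*((p[3]+p[4])/2)[:2]
go(x,y,.03,8.65)"
```

```text
[[ 0.59263161 -0.36980103  0.048     ]
 [ 0.56180046 -0.37446476  0.048     ]
 [ 0.62344345 -0.36514655  0.048     ]
 [ 0.58818114 -0.33908171  0.048     ]
 [ 0.59726734 -0.4018421   0.048     ]] [ 0.59262196 -0.36980566  0.048     ] [ 0.59272424 -0.3704619   0.048     ]
clk 23.65 pos [ 0.5966 -0.3542  0.1952] yaw 8.61 w 0.0855 F [ 0.2 -0.8 -0. ] j6 0.88
 shift total [-0.253  0.608  6.61 ] per8 [-0.032  0.076  0.826]  turn z total -0.0002 per8 -0.0  tilt fix (tool rotvec, units) [-0.  0. -0.]
```

```bash

python3 -m inch '[[-0.12,0.3,0.3,0,0,0,-1],[-0.133,0.308,0.6,0,0,0,-1],[0,0,0.9,0,0,0,-1],[0,0,1,0,0,0,-1],[0,0,0.9,0,0,0,-1],[0,0,0.3,0,0,0,-1],[0,0,0,0,0,0,-1],[0,0,0,0,0,0,-1]]'
python3 -c "
from h import *
go(.5927,-.370,.031,8.65)"
```

```text
clock: 24.45
eef_pos: [0.5931, -0.3707, 0.0961]
tool_rot: [0.997, 0.075, 0.001, 0.0]
ft_force: [0.4, -0.9, -0.3]
grip_width: 0.0852
clk 24.45 pos [ 0.5931 -0.3707  0.0961] yaw 8.6 w 0.0852 F [ 0.4 -0.9 -0.3] j6 0.86
 shift total [-0.013 -0.034  2.604] per8 [-0.002 -0.004  0.325]  turn z total -0.0003 per8 -0.0  tilt fix (tool rotvec, units) [ 0.0003 -0.0003 -0.    ]
```

```bash

python3 -m inch '[[0,-0.02,0.4,0,0,0,-1],[0,0,0.5,0,0,0,-1],[0,0,0.5,0,0,0,-1],[0,0,0.5,0,0,0,-1],[0,0,0.4,0,0,0,-1],[0,0,0.25,0,0,0,-1],[0,0,0,0,0,0,-1],[0,0,0,0,0,0,-1]]'
python3 -m inch '[[0,0,0,0,0,0,0.3],[0,0,0,0,0,0,0.3],[0,0,0,0,0,0,0.3],[0,0,0,0,0,0,0.3],[0,0,0,0,0,0,0.3],[0,0,0,0,0,0,0.3],[0,0,0,0,0,0,0.3],[0,0,0,0,0,0,0.3]]'
```

```text
clock: 25.25
eef_pos: [0.5927, -0.3698, 0.0315]
tool_rot: [0.997, 0.075, 0.0, 0.0]
ft_force: [-1.1, -0.6, 1.0]
grip_width: 0.0854
clock: 26.05
eef_pos: [0.5935, -0.3703, 0.0332]
tool_rot: [0.997, 0.075, 0.001, 0.001]
ft_force: [0.2, 0.2, 5.8]
grip_width: 0.0606
```

```bash

python3 -m inch '[[0,0,-0.4,0,0,0,0.6],[0,0,-0.8,0,0,0,0.6],[0,0,-0.9,0,0,0,0.6],[0,0,-0.9,0,0,0,0.6],[0,0,-0.9,0,0,0,0.6],[0,0,-0.9,0,0,0,0.6],[0,0,-0.9,0,0,0,0.6],[0,0,-0.7,0,0,0,0.6]]'
python3 -c "
from h import *
go(.638,.024,.19,8.65)"
```

```text
clock: 26.85
eef_pos: [0.5925, -0.3696, 0.1931]
tool_rot: [0.997, 0.075, 0.0, 0.0]
ft_force: [0.2, -0.1, -1.0]
grip_width: 0.0608
clk 26.85 pos [ 0.5925 -0.3696  0.1931] yaw 8.61 w 0.0608 F [ 0.2 -0.1 -1. ] j6 0.86
 shift total [  4.155 -15.293   0.121] per8 [ 0.519 -1.912  0.015]  turn z total -0.0002 per8 -0.0  tilt fix (tool rotvec, units) [ 0.0001 -0.0001  0.    ]
```

```bash

python3 -m inch '[[0.136,-0.5,0,0,0,0,0.6],[0.245,-0.9,0,0,0,0,0.6],[0.258,-0.95,0,0,0,0,0.6],[0.258,-0.95,0,0,0,0,0.6],[0.258,-0.95,0,0,0,0,0.6],[0.258,-0.95,0,0,0,0,0.6],[0.258,-0.95,0,0,0,0,0.6],[0.258,-0.95,0,0,0,0,0.6]]' >/dev/null
python3 -m inch '[[0.258,-0.95,0,0,0,0,0.6],[0.258,-0.95,0,0,0,0,0.6],[0.258,-0.95,0,0,0,0,0.6],[0.258,-0.95,0,0,0,0,0.6],[0.258,-0.95,0,0,0,0,0.6],[0.258,-0.95,0,0,0,0,0.6],[0.258,-0.95,0,0,0,0,0.6],[0.217,-0.8,0,0,0,0,0.6]]'
python3 -m inch '[[0.163,-0.6,0,0,0,0,0.6],[0.08,-0.3,0,0,0,0,0.6],[0,0,0,0,0,0,0.6],[0,0,0.3,0,0,0,0.6],[0,0,0.6,0,0,0,0.6],[0,0,0.7,0,0,0,0.6],[0,0,0.7,0,0,0,0.6],[0,0,0.3,0,0,0,0.6]]'
python3 -c "
from h import *
go(.638,.024,.08,8.65)"
```

```text
clock: 28.45
eef_pos: [0.6345, 0.0072, 0.1898]
tool_rot: [0.997, 0.076, -0.002, -0.0]
ft_force: [1.3, 0.2, -2.0]
grip_width: 0.0607
clock: 29.25
eef_pos: [0.6369, 0.0265, 0.1239]
tool_rot: [0.997, 0.074, -0.002, 0.0]
ft_force: [-1.1, 0.2, -1.7]
grip_width: 0.0606
clk 29.25 pos [0.6369 0.0265 0.1239] yaw 8.5 w 0.0606 F [-1.1  0.2 -1.7] j6 1.46
 shift total [0.034 0.105 1.756] per8 [0.004 0.013 0.219]  turn z total -0.0008 per8 -0.0001  tilt fix (tool rotvec, units) [-0.      0.0013 -0.    ]
```

```bash

python3 -m inch '[[0,0.05,0.4,0,0,0,0.6],[0,0,0.4,0,0,0,0.6],[0,0,0.4,0,0,0,0.6],[0,0,0.2,0,0,0,0.6],[0,0,0,0,0,0,0.6],[0,0,0,0,0,0,0.6],[0,0,0,0,0,0,0.6],[0,0,0,0,0,0,0.6]]'
python3 -c "
from h import *
go(.638,.024,.08,8.65)"
```

```text
clock: 30.05
eef_pos: [0.6391, 0.0268, 0.0922]
tool_rot: [0.997, 0.075, 0.001, 0.0]
ft_force: [0.3, 0.2, -1.0]
grip_width: 0.0607
clk 30.05 pos [0.6391 0.0268 0.0922] yaw 8.62 w 0.0607 F [ 0.3  0.2 -1. ] j6 1.46
 shift total [-0.06   0.104  0.487] per8 [-0.008  0.013  0.061]  turn z total -0.0002 per8 -0.0  tilt fix (tool rotvec, units) [ 0.0001 -0.0004  0.    ]
```

```bash

python3 -m inch '[[-0.04,0.1,0.1,0,0,0,0.6],[0,0,0.1,0,0,0,0.6],[0,0,0.07,0,0,0,0.6],[0,0,0.06,0,0,0,0.6],[0,0,0.03,0,0,0,0.6],[0,0,0,0,0,0,0.6],[0,0,0,0,0,0,0.6],[0,0,0,0,0,0,0.6]]'
python3 -c "
from h import *
go(.638,.024,.08,8.65)"
```

```text
clock: 30.85
eef_pos: [0.6381, 0.0241, 0.0826]
tool_rot: [0.997, 0.075, 0.0, 0.0]
ft_force: [-0.8, -0.0, -0.5]
grip_width: 0.0607
clk 30.85 pos [0.6381 0.0241 0.0826] yaw 8.61 w 0.0607 F [-0.8 -0.  -0.5] j6 1.46
 shift total [-0.005  0.001  0.104] per8 [-0.001  0.     0.013]  turn z total -0.0002 per8 -0.0  tilt fix (tool rotvec, units) [ 0.     -0.0001 -0.    ]
```

```bash

python3 -m inch '[[0,0,0.03,0,0,0,0.6],[0,0,0.03,0,0,0,0.6],[0,0,0.02,0,0,0,0.6],[0,0,0,0,0,0,0.6],[0,0,0,0,0,0,0.6],[0,0,0,0,0,0,0.6],[0,0,0,0,0,0,0.6],[0,0,0,0,0,0,0.6]]'
```

```text
clock: 31.65
eef_pos: [0.638, 0.0241, 0.0805]
tool_rot: [0.997, 0.075, 0.0, 0.0]
ft_force: [-0.6, -0.4, -1.1]
grip_width: 0.0605
```

```bash

python3 -m inch '[[0,0,0.02,0,0,0,0.6],[0,0,0.02,0,0,0,0.6],[0,0,0,0,0,0,0.6],[0,0,0,0,0,0,0.6],[0,0,0,0,0,0,0.6],[0,0,0,0,0,0,0.6],[0,0,0,0,0,0,0.6],[0,0,0,0,0,0,0.6]]'
python3 -m inch '[[0,0,0.02,0,0,0,0.6],[0,0,0.02,0,0,0,0.6],[0,0,0,0,0,0,0.6],[0,0,0,0,0,0,0.6],[0,0,0,0,0,0,0.6],[0,0,0,0,0,0,0.6],[0,0,0,0,0,0,0.6],[0,0,0,0,0,0,0.6]]'
```

```text
clock: 32.45
eef_pos: [0.6381, 0.0241, 0.0801]
tool_rot: [0.997, 0.075, 0.0, -0.0]
ft_force: [-3.0, 0.0, 5.3]
grip_width: 0.0606
clock: 33.25
eef_pos: [0.6381, 0.0241, 0.0801]
tool_rot: [0.997, 0.075, 0.001, 0.0]
ft_force: [-3.7, -0.4, 9.5]
grip_width: 0.0605
```

```bash

python3 -m inch '[[0,0,0,0,0,0,0.1],[0,0,0,0,0,0,-0.3],[0,0,0,0,0,0,-1],[0,0,0,0,0,0,-1],[0,0,0,0,0,0,-1],[0,0,0,0,0,0,-1],[0,0,-0.3,0,0,0,-1],[0,0,-0.6,0,0,0,-1]]'
python3 -m inch '[[0,0,-0.8,0,0,0,-1],[0,0,-1,0,0,0,-1],[0,0,-1,0,0,0,-1],[0,0,-1,0,0,0,-1],[0,0,-1,0,0,0,-1],[-0.5,0,-1,0,0,0,-1],[-0.8,0.3,-1,0,0,0,-1],[-0.9,0.3,0,0,0,0,-1]]'
python3 -c "
from h import *
go(.44,.353,.25,1.4)"
```

```text
clock: 34.05
eef_pos: [0.6369, 0.024, 0.0999]
tool_rot: [0.997, 0.075, -0.002, -0.0]
ft_force: [0.3, 0.4, -0.9]
grip_width: 0.0855
clock: 34.85
eef_pos: [0.5876, 0.001, 0.2757]
tool_rot: [0.997, 0.075, 0.004, 0.0]
ft_force: [0.6, 0.7, -0.0]
grip_width: 0.0852
clk 34.85 pos [0.5876 0.001  0.2757] yaw 8.66 w 0.0852 F [ 0.6  0.7 -0. ] j6 1.42
 shift total [ -3.725 -14.808   0.978] per8 [-0.466 -1.851  0.122]  turn z total 0.0403 per8 0.005  tilt fix (tool rotvec, units) [ 0.0004 -0.0027 -0.    ]
```

```bash

python3 -c "
from h import *
snap('wrist','w5')"
python3 -m inch '[[-0.2,-0.7,0,0,0,0.005,-1],[-0.24,-0.95,0,0,0,0.005,-1],[-0.24,-0.95,0,0,0,0.005,-1],[-0.24,-0.95,0,0,0,0.005,-1],[-0.24,-0.95,0,0,0,0.005,-1],[-0.24,-0.95,0,0,0,0.005,-1],[-0.24,-0.95,0,0,0,0.005,-1],[-0.24,-0.95,0,0,0,0.005,-1]]' >/dev/null
python3 -c "
from h import *
go(.44,.345,.25,1.4)"
```

```text
clk 35.7 pos [0.5216 0.1803 0.2714] yaw 1.37 w 0.0855 F [0.7 0.1 0.3] j6 1.88
 shift total [-3.105 -6.663  0.856] per8 [-0.388 -0.833  0.107]  turn z total -0.0002 per8 -0.0  tilt fix (tool rotvec, units) [-0.     -0.0001 -0.    ]
```

View pics/w5.png

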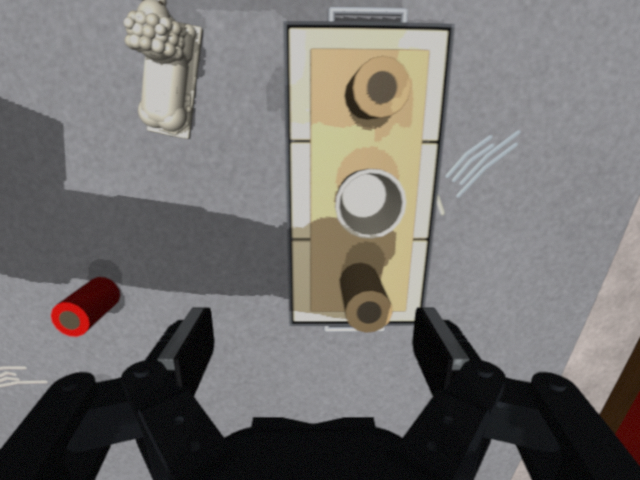

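The props (tops at (380,87) and (369,312)) and the bowl (rim at (370,202)) stand upright in line.

```bash

python3 -c "
from h import *
c,i,d=load('w5'); print(onplane(c,[[380.5,86.5],[369,311]],.117),onplane(c,[[370,202]],.095))"
python3 -m inch '[[-0.43,-0.93,0.1,0,0,0,-1],[-0.43,-0.93,0.1,0,0,0,-1],[-0.43,-0.93,0.1,0,0,0,-1],[-0.43,-0.93,0.1,0,0,0,-1],[-0.43,-0.93,0.1,0,0,0,-1],[-0.43,-0.93,0.1,0,0,0,-1],[-0.3,-0.65,0.1,0,0,0,-1],[-0.2,-0.4,0.1,0,0,0,-1]]' >/dev/null
python3 -m inch '[[0,0,0,0,0,0,-1],[0,0,0,0,0,0,-1],[0,0,0,0,0,0,-1],[0,0,0,0,0,0,-1],[0,0,0,0,0,0,-1],[0,0,0,0,0,0,-1],[0,0,0,0,0,0,-1],[0,0,0,0,0,0,-1]]'
python3 -c "
from h import *
snap('wrist','w6');go(.44,.345,.25,1.4)"
```

```text
[[ 0.62192465  0.11642751  0.117     ]
 [ 0.65085147 -0.07048095  0.117     ]] [[0.63590061 0.02474063 0.095     ]]
clock: 37.3
eef_pos: [0.441, 0.3431, 0.251]
tool_rot: [1.0, 0.012, 0.0, -0.0]
ft_force: [0.5, 0.6, -0.1]
grip_width: 0.0857
clk 37.35 pos [0.4409 0.3432 0.251 ] yaw 1.4 w 0.0853 F [-0.5  0.7 -0.2] j6 2.21
 shift total [-0.036 -0.074  0.039] per8 [-0.005 -0.009  0.005]  turn z total 0.0 per8 0.0  tilt fix (tool rotvec, units) [ 0.  0. -0.]
```

View pics/w6.png

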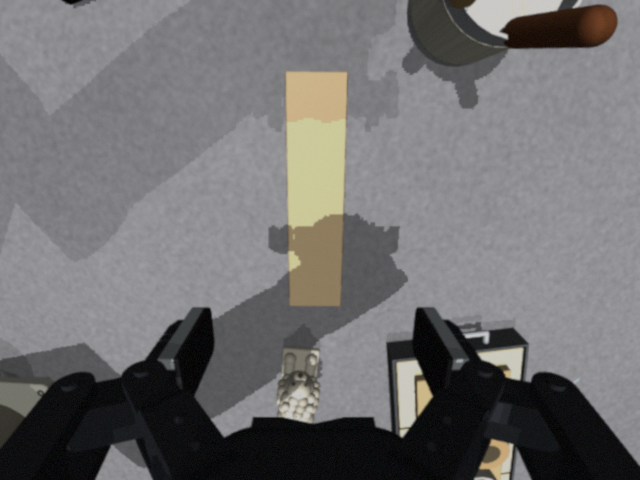

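The whole narrow batt is in view: cols 287–347, rows 71–306.

```bash
python3 - <<'E'
from h import *
c,i,d=load("w6")
hsv=cv2.cvtColor(i,cv2.COLOR_BGR2HSV)
m=cv2.inRange(hsv,(8,40,60),(40,255,255)); m=cv2.morphologyEx(m,cv2.MORPH_CLOSE,np.ones((9,9)));m=cv2.morphologyEx(m,cv2.MORPH_OPEN,np.ones((9,9)))
n,l,st,ce=cv2.connectedComponentsWithStats(m); k=l[180,315]; print(st[k]); m=(l==k)
L=[];R=[]
for r in range(st[k][1]+6,st[k][1]+st[k][3]-6,3):
    x=np.where(m[r])[0]; L.append((x[0]-.5,r));R.append((x[-1]+.5,r))
T=[];B=[]
for u in range(295,336,2):
    y=np.where(m[:,u])[0]; T.append((u,y[0]-.5));B.append((u,y[-1]+.5))
z=.012
PL,PR,PT,PB=[onplane(c,q,z)[:,:2] for q in(L,R,T,B)]
for P in(PL,PR):
    vx,vy,x0,y0=cv2.fitLine(P.astype(np.float32),cv2.DIST_HUBER,0,.001,.001).ravel(); a=np.degrees(np.arctan2(vy,vx))%180-90; print("yaw",a,"res",np.std((P-[x0,y0])@[-vy,vx]))
a=np.radians(1.3);ex=np.array([np.cos(a),np.sin(a)]);ey=np.array([-ex[1],ex[0]])
xl,xr,yt,yb=[np.median(v) for v in(PL@ex,PR@ex,PT@ey,PB@ey)]
print(xr-xl,yt-yb,(xl+xr)/2*ex+(yt+yb)/2*ey)
# lion rough
E
```

```text
[  285    71    63   236 13547]
yaw 1.2177048 res 0.00029435594008746544
yaw 1.2412186 res 0.00031590902589751754
0.060035319520724606 0.2491790054866704 [0.44273884 0.35004485]
```

```bash
python3 -c "
from h import *
go(.4427,.351,.025,1.23)"
```

```text
clk 37.35 pos [0.4409 0.3432 0.251 ] yaw 1.4 w 0.0853 F [-0.5  0.7 -0.2] j6 2.21
 shift total [ 0.079 -0.312  9.039] per8 [ 0.01  -0.039  1.13 ]  turn z total 0.001 per8 0.0001  tilt fix (tool rotvec, units) [ 0.  0. -0.]
```

```bash

python3 -m inch '[[0.04,-0.15,0.5,0,0,0.001,-1],[0.04,-0.16,0.8,0,0,0,-1],[0,0,0.9,0,0,0,-1],[0,0,0.9,0,0,0,-1],[0,0,0.9,0,0,0,-1],[0,0,0.9,0,0,0,-0.6],[0,0,0.9,0,0,0,-0.6],[0,0,0.6,0,0,0,-0.6]]' >/dev/null
python3 -m inch '[[0,0,0.6,0,0,0,-0.6],[0,0,0.6,0,0,0,-0.6],[0,0,0.6,0,0,0,-0.6],[0,0,0.5,0,0,0,-0.6],[0,0,0.2,0,0,0,-0.6],[0,0,0,0,0,0,-0.6],[0,0,0,0,0,0,-0.6],[0,0,0,0,0,0,-0.6]]'
python3 -c "
from h import *
go(.4427,.351,.015,1.23);snap('wrist','w7')"
```

```text
clock: 38.95
eef_pos: [0.4433, 0.3515, 0.0293]
tool_rot: [1.0, 0.011, 0.001, -0.001]
ft_force: [0.1, 0.7, 0.4]
grip_width: 0.0683
clk 38.95 pos [0.4433 0.3515 0.0293] yaw 1.23 w 0.0683 F [0.1 0.7 0.4] j6 2.22
 shift total [-0.025  0.019  0.572] per8 [-0.003  0.002  0.072]  turn z total 0.0 per8 0.0  tilt fix (tool rotvec, units) [-0.0003 -0.0004 -0.    ]
```

View pics/w7.png

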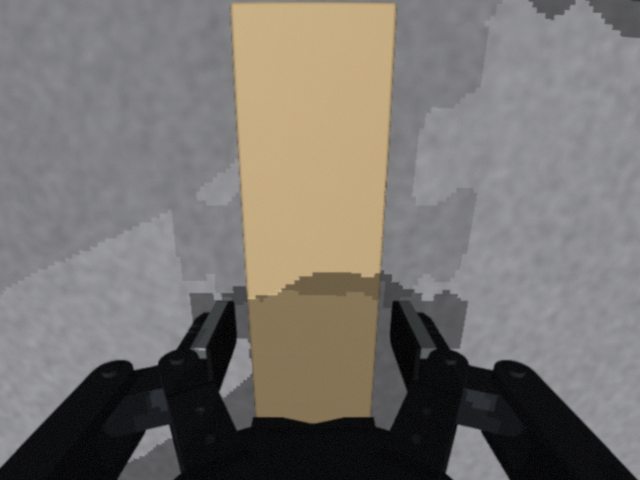

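The jaws (235 and 392) straddle the batt (250–378) symmetrically.

```bash

python3 -m inch '[[-0.02,0.02,0.2,0,0,0,-0.6],[0,0,0.2,0,0,0,-0.6],[0,0,0.12,0,0,0,-0.6],[0,0,0,0,0,0,-0.6],[0,0,0,0,0,0,-0.6],[0,0,0,0,0,0,-0.6],[0,0,0,0,0,0,-0.6],[0,0,0,0,0,0,-0.6]]'
python3 -m inch '[[0,0,0.04,0,0,0,-0.6],[0,0,0.04,0,0,0,-0.6],[0,0,0,0,0,0,-0.6],[0,0,0,0,0,0,-0.6],[0,0,0,0,0,0,-0.6],[0,0,0,0,0,0,-0.6],[0,0,0,0,0,0,-0.6],[0,0,0,0,0,0,-0.6]]'
```

```text
clock: 39.8
eef_pos: [0.4423, 0.3506, 0.0156]
tool_rot: [1.0, 0.011, 0.0, -0.0]
ft_force: [0.3, -0.4, -0.6]
grip_width: 0.0682
clock: 40.6
eef_pos: [0.4423, 0.3505, 0.0135]
tool_rot: [1.0, 0.011, 0.0, -0.0]
ft_force: [0.6, 0.2, 0.1]
grip_width: 0.0685
```

```bash

python3 -m inch '[[0,0,0,0,0,0,-0.4],[0,0,0,0,0,0,-0.4],[0,0,0,0,0,0,-0.2],[0,0,0,0,0,0,0],[0,0,0,0,0,0,0.2],[0,0,0,0,0,0,0.6],[0,0,0,0,0,0,0.6],[0,0,0,0,0,0,0.6]]'
python3 -m inch '[[0,0,0,0,0,0,1],[0,0,0,0,0,0,1],[0,0,-0.1,0,0,0,1],[0,0,-0.3,0,0,0,1],[0,0,-0.3,0,0,0,1],[0,0,-0.3,0,0,0,1],[0,0,0,0,0,0,1],[0,0,0,0,0,0,1]]'
python3 -c "
from h import *
go(.4427,.351,.2,1.23);snap('wrist','w8');snap('side','s8')"
```

```text
clock: 41.4
eef_pos: [0.4427, 0.3507, 0.0143]
tool_rot: [1.0, 0.011, 0.001, -0.0]
ft_force: [0.4, -0.7, 5.2]
grip_width: 0.0583
clock: 42.2
eef_pos: [0.4424, 0.3507, 0.0389]
tool_rot: [1.0, 0.011, 0.0, -0.0]
ft_force: [-0.3, 0.8, -3.8]
grip_width: 0.0585
clk 42.2 pos [0.4424 0.3507 0.0389] yaw 1.23 w 0.0585 F [-0.3  0.8 -3.8] j6 2.22
 shift total [ 0.014 -0.016 -6.445] per8 [ 0.002 -0.002 -0.806]  turn z total 0.0 per8 0.0  tilt fix (tool rotvec, units) [-0.0002 -0.0002 -0.    ]
```

View pics/w8.png

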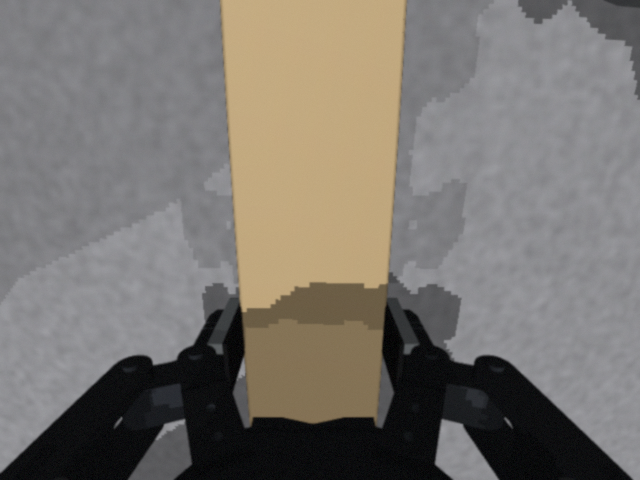

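View pics/s8.png

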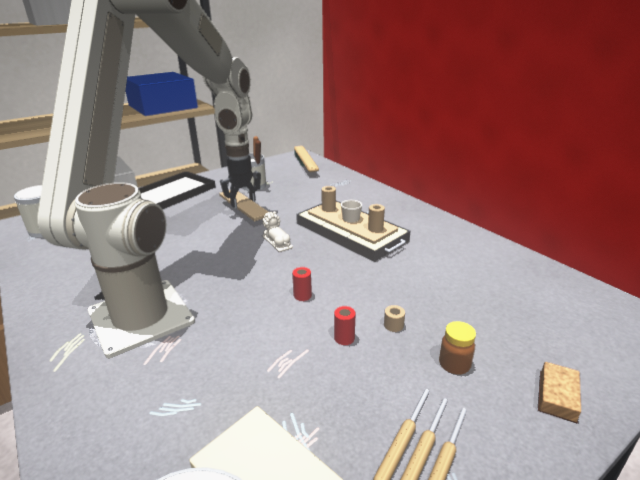

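The batt is held level (~3.8 N load), and the side view shows props and bowl standing in the base. I'll lift, align the yaw and carry it across.

```bash

python3 -m inch '[[0,0,-0.5,0,0,0,1],[0,0,-0.9,0,0,0,1],[0,0,-0.9,0,0,-0.005,1],[0,0,-0.9,0,0,-0.0085,1],[0,0,-0.9,0,0,-0.0085,1],[0,0,-0.9,0,0,-0.0085,1],[0,0,-0.8,0,0,-0.0085,1],[0,0,-0.6,0,0,-0.0021,1]]' 
python3 -c "
from h import *
go(.638,.024,.2,8.65)"
```

```text
clock: 43.1
eef_pos: [0.4425, 0.3507, 0.2009]
tool_rot: [0.997, 0.076, 0.001, -0.001]
ft_force: [1.2, -0.0, -2.1]
grip_width: 0.0582
clk 43.1 pos [0.4425 0.3507 0.2009] yaw 8.67 w 0.0582 F [ 1.2 -0.  -2.1] j6 2.09
 shift total [ 5.762 14.097  0.029] per8 [0.72  1.762 0.004]  turn z total 0.0001 per8 0.0  tilt fix (tool rotvec, units) [-0.0003 -0.0006  0.    ]
```

```bash

python3 -m inch '[[0.163,0.4,0,0,0,0,1],[0.286,0.7,0,0,0,0,1],[0.327,0.8,0,0,0,0,1],[0.327,0.8,0,0,0,0,1],[0.327,0.8,0,0,0,0,1],[0.327,0.8,0,0,0,0,1],[0.327,0.8,0,0,0,0,1],[0.327,0.8,0,0,0,0,1]]' >/dev/null
python3 -m inch '[[0.327,0.8,0,0,0,0,1],[0.327,0.8,0,0,0,0,1],[0.327,0.8,0,0,0,0,1],[0.327,0.8,0,0,0,0,1],[0.327,0.8,0,0,0,0,1],[0.327,0.8,0,0,0,0,1],[0.327,0.8,0,0,0,0,1],[0.327,0.8,0,0,0,0,1]]' 
python3 -m inch '[[0.327,0.8,0,0,0,0,1],[0.245,0.6,0,0,0,0,1],[0.163,0.4,0,0,0,0,1],[0,0,0,0,0,0,1],[0,0,0.3,0,0,0,1],[0,0,0.5,0,0,0,1],[0,0,0.4,0,0,0,1],[0,0,0.2,0,0,0,1]]' 
python3 -c "
from h import *
go(.638,.024,.131,8.65);snap('wrist','w9')"
```

```text
clock: 44.7
eef_pos: [0.6123, 0.0635, 0.1973]
tool_rot: [0.997, 0.075, -0.001, 0.0]
ft_force: [0.5, 0.8, -3.4]
grip_width: 0.0587
clock: 45.5
eef_pos: [0.6361, 0.0243, 0.1612]
tool_rot: [0.997, 0.076, -0.002, -0.0]
ft_force: [0.1, -0.8, -3.6]
grip_width: 0.0586
clk 45.5 pos [0.6361 0.0243 0.1612] yaw 8.7 w 0.0586 F [ 0.1 -0.8 -3.6] j6 1.46
 shift total [0.076 0.025 1.209] per8 [0.01  0.003 0.151]  turn z total 0.0003 per8 0.0  tilt fix (tool rotvec, units) [-0.0002  0.0011  0.    ]
```

View pics/w9.png

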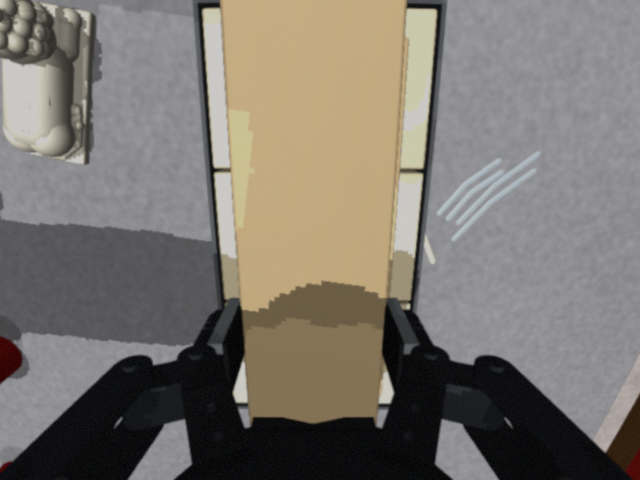

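The batt lies parallel with the base frame, with even margins either side. Lowering.

```bash

python3 -m inch '[[0,0,0.3,0,0,0,1],[0,0,0.3,0,0,0,1],[0,0,0.2,0,0,0,1],[0,0,0,0,0,0,1],[0,0,0,0,0,0,1],[0,0,0,0,0,0,1],[0,0,0,0,0,0,1],[0,0,0,0,0,0,1]]' 
python3 -c "
from h import *
go(.638,.024,.131,8.65)"
```

```text
clock: 46.35
eef_pos: [0.6378, 0.0236, 0.1439]
tool_rot: [0.997, 0.075, 0.0, -0.0]
ft_force: [-0.2, -0.3, -3.2]
grip_width: 0.0582
clk 46.35 pos [0.6378 0.0236 0.1439] yaw 8.63 w 0.0582 F [-0.2 -0.3 -3.2] j6 1.46
 shift total [ 0.01  -0.013  0.515] per8 [ 0.001 -0.002  0.064]  turn z total -0.0001 per8 -0.0  tilt fix (tool rotvec, units) [ 0.     -0.0002 -0.    ]
```

```bash

python3 -m inch '[[0,0,0.1,0,0,0,1],[0,0,0.1,0,0,0,1],[0,0,0.1,0,0,0,1],[0,0,0.08,0,0,0,1],[0,0,0.04,0,0,0,1],[0,0,0,0,0,0,1],[0,0,0,0,0,0,1],[0,0,0,0,0,0,1]]' 
python3 -m inch '[[0,0,0.03,0,0,0,1],[0,0,0.03,0,0,0,1],[0,0,0.02,0,0,0,1],[0,0,0,0,0,0,1],[0,0,0,0,0,0,1],[0,0,0,0,0,0,1],[0,0,0,0,0,0,1],[0,0,0,0,0,0,1]]'
```

```text
clock: 47.15
eef_pos: [0.6377, 0.0236, 0.1331]
tool_rot: [0.997, 0.075, 0.0, 0.0]
ft_force: [-0.4, -0.3, -3.2]
grip_width: 0.0586
clock: 47.95
eef_pos: [0.6377, 0.0236, 0.1313]
tool_rot: [0.997, 0.075, 0.0, -0.0]
ft_force: [-0.7, 0.0, 1.7]
grip_width: 0.0585
```

```bash

python3 -m inch '[[0,0,0.02,0,0,0,1],[0,0,0,0,0,0,1],[0,0,0,0,0,0,0.1],[0,0,0,0,0,0,-0.3],[0,0,0,0,0,0,-0.6],[0,0,0,0,0,0,-1],[0,0,0,0,0,0,-1],[0,0,0,0,0,0,-1]]' 
python3 -m inch '[[0,0,-0.2,0,0,0,-1],[0,0,-0.5,0,0,0,-1],[0,0,-0.8,0,0,0,-1],[0,0,-1,0,0,0,-1],[0,0,-1,0,0,0,-1],[-0.5,0,-1,0,0,0,-1],[-0.9,0,-0.5,0,0,0,-1],[-0.9,0,0,0,0,0,-1]]' 
python3 -c "
from h import *
go(.419,.03,.24,-3);snap('wrist','w10')"
```

```text
clock: 48.75
eef_pos: [0.6377, 0.0236, 0.1302]
tool_rot: [0.997, 0.075, -0.0, -0.0]
ft_force: [-0.4, -1.0, -0.1]
grip_width: 0.0858
clock: 49.55
eef_pos: [0.5819, 0.015, 0.2595]
tool_rot: [0.997, 0.075, 0.003, 0.0]
ft_force: [0.1, -0.0, -0.2]
grip_width: 0.0856
clk 49.55 pos [0.5819 0.015  0.2595] yaw 8.64 w 0.0856 F [ 0.1 -0.  -0.2] j6 1.45
 shift total [-6.357 -1.573  0.736] per8 [-0.795 -0.197  0.092]  turn z total 0.0646 per8 0.0081  tilt fix (tool rotvec, units) [ 0.0003 -0.0022  0.    ]
```

View pics/w10.png

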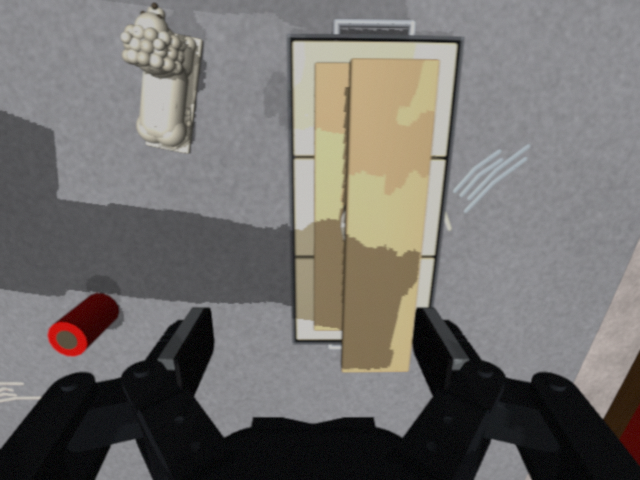

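The batt rests on both props; its corners are at (351,58), (439,60), (411,372) and (342,371). The lion is at (163,90), head up in the image.

```bash
python3 - <<'E'
from h import *
c,i,d=load("w10")
p=onplane(c,[(350.5,57.5),(439.5,59.5),(411.5,372),(342,371)],.129)[:,:2]
print(np.round(p,4),p.mean(0)); 
for a,b in((3,0),(2,1)): v=p[b]-p[a]; print(np.linalg.norm(v),np.degrees(np.arctan2(v[1],v[0]))-90)
P=pts(c,d)
for (u,v) in((395,80),(395,200),(380,330),(360,120),(430,120)): print(u,v,P[v-4:v+5,u-4:u+5,2].mean().round(4),end=' ')
q=onplane(c,[(203,38),(189.5,152),(145,147)],.01)[:,:2]; print(q); v=q[0]-q[1]; print("lion yaw",np.degrees(np.arctan2(v[1],v[0]))-90)
v=q[1]-q[2]; print(np.degrees(np.arctan2(v[1],v[0])))
E
```

```text
[[ 0.588   0.1412]
 [ 0.6469  0.1497]
 [ 0.6871 -0.0961]
 [ 0.6258 -0.1034]] [0.63695866 0.022834  ]
0.24754260262614286 8.782981982582498
0.2490181133909036 9.287086059216662
395 80 0.1285 395 200 0.1285 380 330 0.1288 360 120 0.1286 430 120 0.1286 [[0.4544031  0.159995  ]
 [0.44742978 0.05067938]
 [0.40071345 0.04927694]]
lion yaw -3.6499926874697906
1.7195128481509312
```

```bash

python3 -m inch '[[-0.7,0,0,0,0,0.0085,-1],[-0.9,0,0,0,0,0.0085,-1],[-0.9,0,0,0,0,0.0085,-1],[-0.9,0,0,0,0,0.0085,-1],[-0.9,0,0,0,0,0.0085,-1],[-0.8,0,0,0,0,0.0085,-1],[-0.6,0,0,0,0,0.0085,-1],[-0.4,0,0,0,0,0.0085,-1]]' 
python3 -c "
from h import *
go(.428,.06,.21,-3.65)"
```

```text
clock: 50.4
eef_pos: [0.4282, 0.005, 0.2566]
tool_rot: [0.999, -0.032, 0.001, -0.0]
ft_force: [1.0, 0.2, -0.4]
grip_width: 0.085
clk 50.4 pos [0.4282 0.005  0.2566] yaw -3.69 w 0.085 F [ 1.   0.2 -0.4] j6 1.65
 shift total [-0.152 -2.195  1.866] per8 [-0.019 -0.274  0.233]  turn z total -0.0002 per8 -0.0  tilt fix (tool rotvec, units) [-0.     -0.0005  0.    ]
```

```bash

python3 -m inch '[[-0.04,-0.4,0.3,0,0,0,-1],[-0.04,-0.6,0.5,0,0,0,-1],[-0.04,-0.6,0.5,0,0,0,-1],[-0.04,-0.4,0.4,0,0,0,-1],[0,-0.2,0.16,0,0,0,-1],[0,0,0,0,0,0,-1],[0,0,0,0,0,0,-1],[0,0,0,0,0,0,-1]]' 
python3 -c "
from h import *
snap('wrist','w11')
go(.428,.06,.21,-3.65)"
```

```text
clock: 51.2
eef_pos: [0.4288, 0.0599, 0.2095]
tool_rot: [0.999, -0.032, 0.001, -0.0]
ft_force: [0.5, 0.2, 0.3]
grip_width: 0.0853
clk 51.25 pos [0.4287 0.0598 0.2095] yaw -3.65 w 0.0856 F [ 0.4 -0.1 -0.1] j6 1.77
 shift total [-0.029 -0.005 -0.019] per8 [-0.004 -0.001 -0.002]  turn z total 0.0 per8 0.0  tilt fix (tool rotvec, units) [-0.     -0.0003  0.    ]
```

View pics/w11.png

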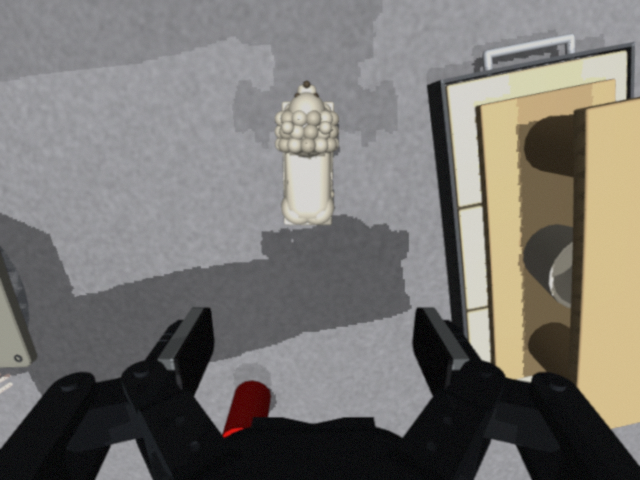

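```bash
python3 - <<'E'
from h import *
c,i,d=load("w11"); cv2.imwrite("pics/w11c.png",cv2.resize(i[70:240,240:380],None,fx=3.5,fy=3.5,interpolation=cv2.INTER_CUBIC))
E
```

```text
(no output)
```

View pics/w11c.png

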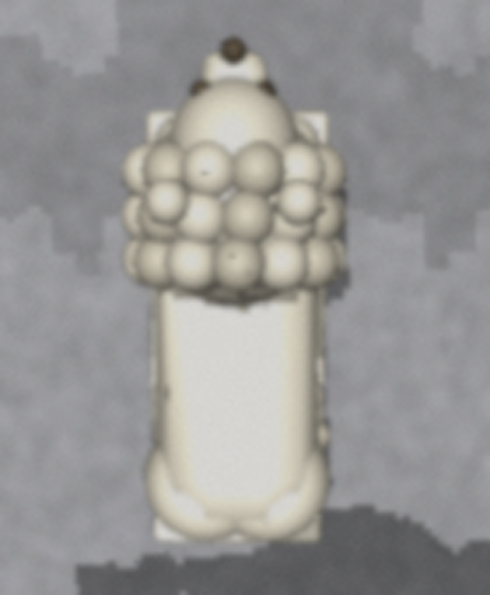

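Slab corners are at px (282,102), (333,102), (284,224.6) and (331.7,224.6), so the yaw is well aligned.

```bash
python3 - <<'E'
from h import *
c,i,d=load("w11")
for z in(.008,.012):
    p=onplane(c,[(282,102),(333.1,102),(284,224.6),(331.7,224.6)],z)[:,:2]
    print(z,np.round(p,4).tolist(),p.mean(0),np.linalg.norm(p[0]-p[2]),np.linalg.norm(p[0]-p[1]),np.linalg.norm(p[2]-p[3]))
v=(p[0]+p[1]-p[2]-p[3]); print("yaw",np.degrees(np.arctan2(v[1],v[0]))-90)
print("mane rear",onplane(c,[(307,153)],.06))
P=pts(c,d); print("back z",P[165:205,300:315,2].mean(), "slab", P[103:105,284:286,2],P[222:224,286:288,2])
x,y=onplane(c,[(282,102),(333.1,102),(284,224.6),(331.7,224.6)],.01)[:,:2].mean(0)
go(x,y,.12,-3.4)
E
```

```text
0.008 [[0.408, 0.1621], [0.4524, 0.1592], [0.4, 0.0516], [0.4458, 0.0487]] [0.42655556 0.10540702] 0.11073033378347805 0.04450369510151814 0.04592838786845867
0.012 [[0.4083, 0.1618], [0.4522, 0.159], [0.4004, 0.0527], [0.4457, 0.0498]] [0.42663693 0.105821  ] 0.10936773561638918 0.04395605245201085 0.045363213584334525
yaw -3.7707356640957244
mane rear [[0.4277626  0.12074465 0.06      ]]
back z nan slab [[0.00832731 0.00770606]
 [0.0082718  0.00654874]] [[0.00826383 0.00744294]
 [0.00787265 0.00711766]]
clk 51.25 pos [0.4287 0.0598 0.2095] yaw -3.65 w 0.0856 F [ 0.4 -0.1 -0.1] j6 1.77
 shift total [-0.205 -1.822  3.581] per8 [-0.026 -0.228  0.448]  turn z total -0.0014 per8 -0.0002  tilt fix (tool rotvec, units) [-0.     -0.0003  0.    ]
```

```bash

python3 -m inch '[[-0.05,-0.4,0.2,0,0,0,-1],[-0.05,-0.5,0.5,0,0,0,-1],[-0.05,-0.5,0.6,0,0,0,-1],[-0.05,-0.4,0.7,0,0,0,-1],[0,0,0.7,0,0,0,-1],[0,0,0.5,0,0,0,-1],[0,0,0.3,0,0,0,-1],[0,0,0,0,0,0,-1]]' 
python3 -c "
from h import *
snap('wrist','w12')
go(.4265,.105,.036,-3.65)"
```

```text
clock: 52.05
eef_pos: [0.4253, 0.1054, 0.1206]
tool_rot: [1.0, -0.031, -0.001, 0.0]
ft_force: [0.2, -0.0, 0.2]
grip_width: 0.0852
clk 52.1 pos [0.4259 0.1054 0.1213] yaw -3.62 w 0.0852 F [-1.1 -0.6  0.1] j6 1.88
 shift total [0.027 0.016 3.414] per8 [0.003 0.002 0.427]  turn z total 0.0002 per8 0.0  tilt fix (tool rotvec, units) [0.     0.0002 0.    ]
```

View pics/w12.png

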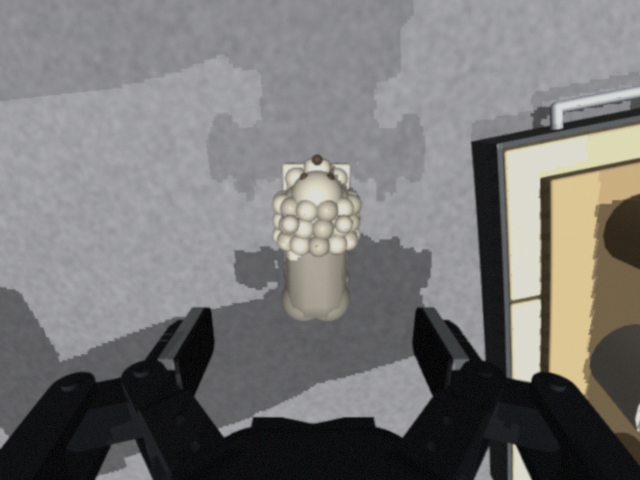

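The lion is centred between the jaws (cols 284–348 against 213–414). Descending.

```bash

python3 -m inch '[[0.02,0.02,0.4,0,0,0,-1],[0,0,0.6,0,0,0,-1],[0,0,0.6,0,0,0,-1],[0,0,0.6,0,0,0,-1],[0,0,0.6,0,0,0,-1],[0,0,0.4,0,0,0,-1],[0,0,0.2,0,0,0,-1],[0,0,0,0,0,0,-1]]' 
python3 -c "
from h import *
snap('wrist','w13')
go(.4265,.105,.036,-3.65)"
```

```text
clock: 52.9
eef_pos: [0.4263, 0.1047, 0.0361]
tool_rot: [1.0, -0.032, -0.0, 0.0]
ft_force: [-0.9, -0.6, 0.2]
grip_width: 0.0854
clk 52.95 pos [0.4268 0.1049 0.0366] yaw -3.61 w 0.0854 F [0.1 0.4 0.1] j6 1.87
 shift total [-0.01  -0.005  0.024] per8 [-0.001 -0.001  0.003]  turn z total 0.0002 per8 0.0  tilt fix (tool rotvec, units) [-0. -0.  0.]
```

View pics/w13.png

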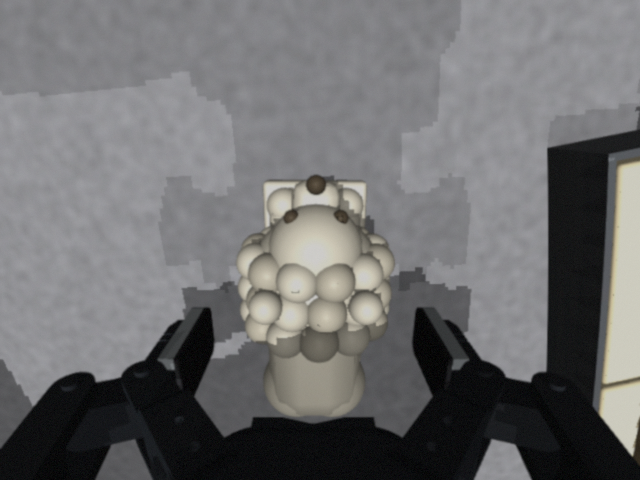

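```bash

python3 -c "
from h import *
c,i,d=load('w13'); p=onplane(c,[(264,182),(366,182)],.008)[:,:2]; print(p,np.linalg.norm(p[1]-p[0])); a=np.radians(3.65); m=p.mean(0); print('centre',m-np.array([np.sin(a),np.cos(a)])*.0555)"
```

```text
[[0.40823817 0.16272153]
 [0.45231232 0.15992531]] 0.0441627619229166
centre [0.42674203 0.105936  ]
```

Consistent, so I'll close.

```bash

python3 -m inch '[[0,0,0,0,0,0,0.6],[0,0,0,0,0,0,0.6],[0,0,0,0,0,0,0.6],[0,0,0,0,0,0,0.6],[0,0,0,0,0,0,0.6],[0,0,0,0,0,0,0.6],[0,0,0,0,0,0,0.6],[0,0,0,0,0,0,0.6]]' 
python3 -m inch '[[0,0,0,0,0,0,1],[0,0,-0.2,0,0,0,1],[0,0,-0.3,0,0,0,1],[0,0,-0.3,0,0,0,1],[0,0,-0.3,0,0,0,1],[0,0,-0.1,0,0,0,1],[0,0,0,0,0,0,1],[0,0,0,0,0,0,1]]' 
python3 -c "
from h import *
snap('wrist','w14');snap('side','s14')
c,i,d=load('s14');cv2.imwrite('pics/s14c.png',cv2.resize(i[120:280,180:440],None,fx=3,fy=3))
go(.638,.024,.2,8.65)"
```

```text
clock: 53.75
eef_pos: [0.4271, 0.105, 0.0372]
tool_rot: [1.0, -0.031, 0.001, -0.0]
ft_force: [-0.7, -0.0, 5.8]
grip_width: 0.0393
clock: 54.55
eef_pos: [0.4265, 0.1048, 0.0665]
tool_rot: [1.0, -0.032, -0.0, 0.0]
ft_force: [-0.3, -1.6, -3.3]
grip_width: 0.0391
clk 54.65 pos [0.4262 0.1048 0.0662] yaw -3.61 w 0.0389 F [ 0.8  0.1 -4.1] j6 1.87
 shift total [ 8.653  2.692 -5.356] per8 [ 1.082  0.337 -0.67 ]  turn z total -0.0681 per8 -0.0085  tilt fix (tool rotvec, units) [ 0.0001  0.0002 -0.    ]
```

View pics/w14.png

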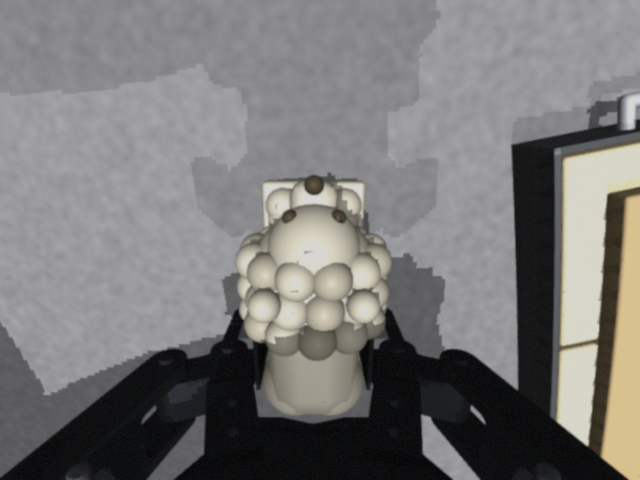

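View pics/s14c.png

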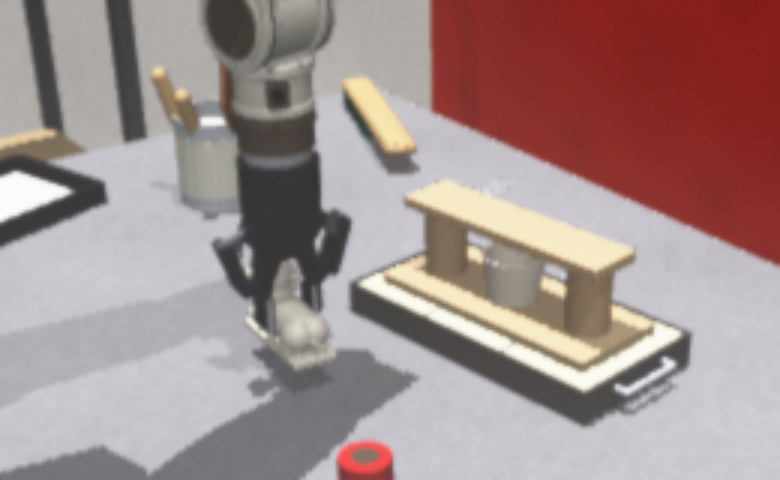

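The lion is gripped level. The batt sits level on both props with the bowl between. Lift, turn, carry.

```bash

python3 -m inch '[[0,0,-0.5,0,0,-0.0085,1],[0,0,-0.8,0,0,-0.0085,1],[0,0,-0.9,0,0,-0.0085,1],[0,0,-0.9,0,0,-0.0085,1],[0,0,-0.9,0,0,-0.0085,1],[0,0,-0.9,0,0,-0.0085,1],[0,0,-0.8,0,0,-0.0085,1],[0,0,-0.5,0,0,-0.0085,1]]' 
python3 -c "
from h import *
go(.637,.023,.2,8.65)"
```

```text
clock: 55.45
eef_pos: [0.4269, 0.1049, 0.2227]
tool_rot: [0.997, 0.076, 0.001, -0.0]
ft_force: [-0.2, 0.4, -4.2]
grip_width: 0.0388
clk 55.45 pos [0.4269 0.1049 0.2227] yaw 8.69 w 0.0388 F [-0.2  0.4 -4.2] j6 1.66
 shift total [7.812 4.509 0.919] per8 [0.977 0.564 0.115]  turn z total 0.0002 per8 0.0  tilt fix (tool rotvec, units) [-0.     -0.0004 -0.    ]
```

```bash

python3 -m inch '[[0.4,0.231,0,0,0,0,1],[0.7,0.404,0,0,0,0,1],[0.8,0.462,0,0,0,0,1],[0.8,0.462,0,0,0,0,1],[0.8,0.462,0,0,0,0,1],[0.8,0.462,0,0,0,0,1],[0.8,0.462,0,0,0,0,1],[0.8,0.462,0,0,0,0,1]]' >/dev/null
python3 -m inch '[[0.8,0.462,0,0,0,0,1],[0.7,0.404,0,0,0,0,1],[0.4,0.231,0.1,0,0,0,1],[0,0,0.4,0,0,0,1],[0,0,0.4,0,0,0,1],[0,0,0.3,0,0,0,1],[0,0,0,0,0,0,1],[0,0,0,0,0,0,1]]' 
python3 -c "
from h import *
go(.637,.023,.166,8.65)
snap('side','s15');c,i,d=load('s15');cv2.imwrite('pics/s15c.png',cv2.resize(i[120:280,180:440],None,fx=3,fy=3));snap('wrist','w15')"
```

```text
clock: 57.05
eef_pos: [0.6357, 0.023, 0.1913]
tool_rot: [0.997, 0.075, -0.0, -0.0]
ft_force: [0.4, -0.4, -4.0]
grip_width: 0.0388
clk 57.05 pos [0.6357 0.023  0.1913] yaw 8.66 w 0.0388 F [ 0.4 -0.4 -4. ] j6 1.46
 shift total [0.054 0.009 1.012] per8 [0.007 0.001 0.127]  turn z total 0.0 per8 0.0  tilt fix (tool rotvec, units) [-0.      0.0002  0.    ]
```

View pics/s15c.png

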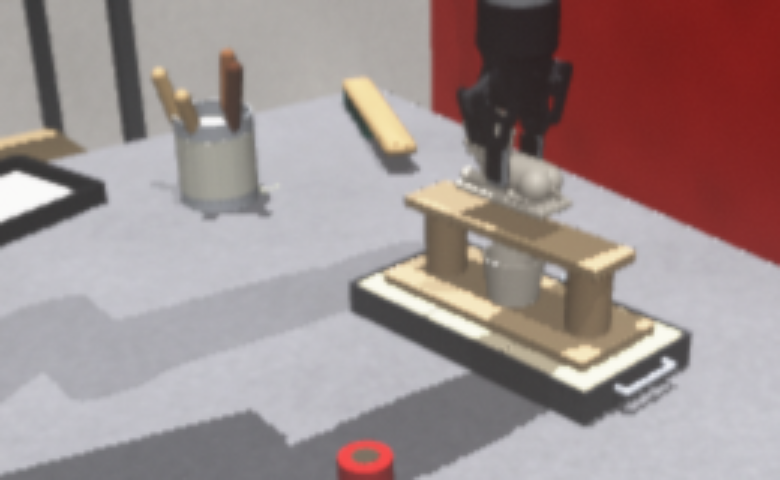

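View pics/w15.png

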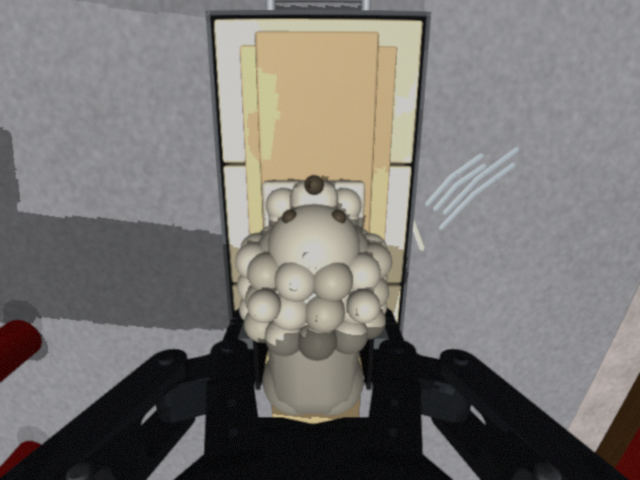

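The lion hovers centred over the batt, aligned with it. Lowering.

```bash

python3 -m inch '[[0.05,0,0.2,0,0,0,1],[0,0,0.3,0,0,0,1],[0,0,0.2,0,0,0,1],[0,0,0.1,0,0,0,1],[0,0,0,0,0,0,1],[0,0,0,0,0,0,1],[0,0,0,0,0,0,1],[0,0,0,0,0,0,1]]' 
python3 -c "
from h import *
go(.637,.023,.166,8.65)"
```

```text
clock: 57.95
eef_pos: [0.6377, 0.0229, 0.1718]
tool_rot: [0.997, 0.075, 0.0, 0.0]
ft_force: [0.2, 0.4, -3.7]
grip_width: 0.0389
clk 57.95 pos [0.6377 0.0229 0.1718] yaw 8.63 w 0.0389 F [ 0.2  0.4 -3.7] j6 1.46
 shift total [-0.028 -0.006  0.233] per8 [-0.003 -0.001  0.029]  turn z total -0.0001 per8 -0.0  tilt fix (tool rotvec, units) [ 0.     -0.0002 -0.    ]
```

```bash

python3 -m inch '[[-0.02,0,0.05,0,0,0,1],[0,0,0.05,0,0,0,1],[0,0,0.05,0,0,0,1],[0,0,0.02,0,0,0,1],[0,0,0,0,0,0,1],[0,0,0,0,0,0,1],[0,0,0,0,0,0,1],[0,0,0,0,0,0,1]]' 
python3 -m inch '[[0,0,0.02,0,0,0,1],[0,0,0.02,0,0,0,1],[0,0,0.02,0,0,0,1],[0,0,0,0,0,0,1],[0,0,0,0,0,0,1],[0,0,0,0,0,0,1],[0,0,0,0,0,0,1],[0,0,0,0,0,0,1]]'
```

```text
clock: 58.75
eef_pos: [0.637, 0.0229, 0.1673]
tool_rot: [0.997, 0.075, 0.0, -0.0]
ft_force: [-0.3, -0.2, -3.9]
grip_width: 0.039
clock: 59.55
eef_pos: [0.6371, 0.0229, 0.1663]
tool_rot: [0.997, 0.075, 0.0, -0.0]
ft_force: [-1.5, -0.8, 2.4]
grip_width: 0.0393
```

```bash

python3 -m inch '[[0,0,0.01,0,0,0,1],[0,0,0,0,0,0,0.25],[0,0,0,0,0,0,0],[0,0,0,0,0,0,-0.4],[0,0,0,0,0,0,-1],[0,0,0,0,0,0,-1],[0,0,0,0,0,0,-1],[0,0,0,0,0,0,-1]]' 
python3 -m inch '[[0,0,-0.2,0,0,0,-1],[0,0,-0.4,0,0,0,-1],[0,0,-0.7,0,0,0,-1],[0,0,-0.9,0,0,0,-1],[0,0,-0.9,0,0,0,-1],[0,0,-0.9,0,0,0,-1],[-0.5,0.3,-0.8,0,0,0,-1],[-0.8,0.6,0,0,0,0,-1]]' 
python3 -m inch '[[-0.9,0.8,0,0,0,0,-1],[-0.9,0.9,0,0,0,0,-1],[-0.9,0.9,0,0,0,0,-1],[-0.7,0.9,0,0,0,0,-1],[-0.4,0.6,0,0,0,0,-1],[0,0,0,0,0,0,-1],[0,0,0,0,0,0,-1],[0,0,0,0,0,0,-1]]' 
python3 -c "
from h import *
snap('side','s16');c,i,d=load('s16');cv2.imwrite('pics/s16c.png',cv2.resize(i[120:280,180:440],None,fx=3,fy=3));snap('wrist','w16');c,i,d=snap('top','t16');cv2.imwrite('pics/t16c.png',cv2.resize(i[140:320,220:540],None,fx=2.4,fy=2.4,interpolation=cv2.INTER_CUBIC))"
```

```text
clock: 60.35
eef_pos: [0.637, 0.0229, 0.1654]
tool_rot: [0.997, 0.075, -0.0, -0.0]
ft_force: [-0.5, -0.4, -0.0]
grip_width: 0.0853
clock: 61.15
eef_pos: [0.6102, -0.0035, 0.29]
tool_rot: [0.997, 0.076, 0.004, 0.0]
ft_force: [0.9, -0.9, 1.5]
grip_width: 0.0855
clock: 61.95
eef_pos: [0.5303, -0.1192, 0.2859]
tool_rot: [0.997, 0.076, 0.0, -0.0]
ft_force: [0.2, -0.1, -0.1]
grip_width: 0.0855
```

View pics/s16c.png

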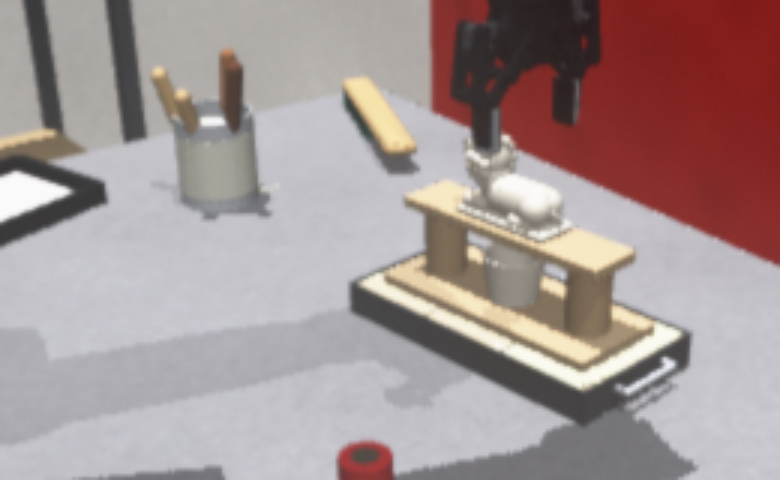

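View pics/w16.png

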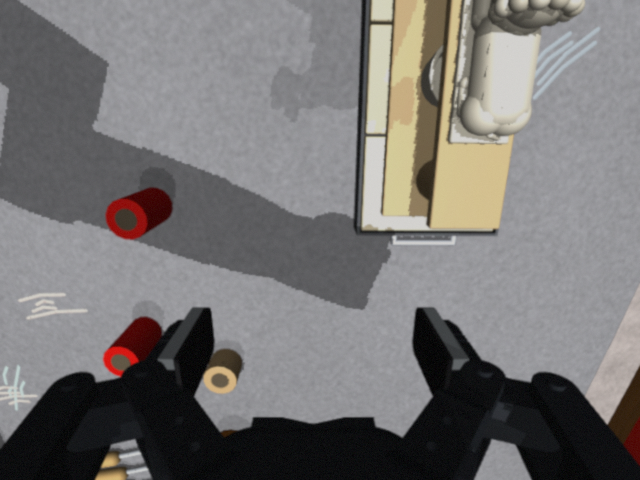

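View pics/t16c.png

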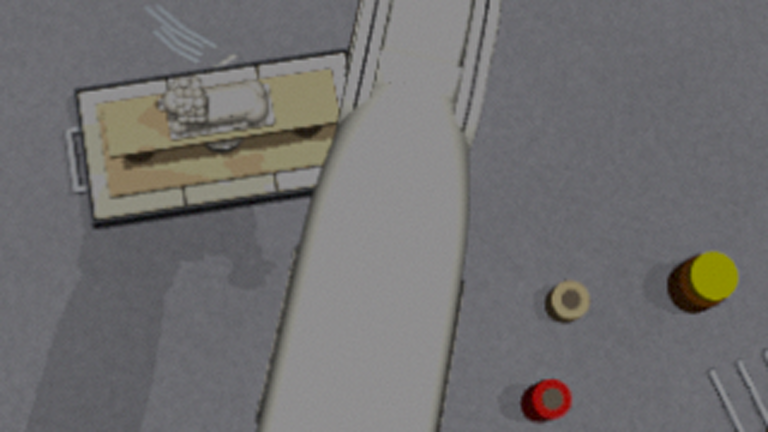

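Everything stands: the lion is upright mid-batt, the batt level on both props, the bowl between. The short prop (568,300 crop) and jar are unmoved. One last numeric check before handing in.

```bash
python3 - <<'E'
from h import *
c,i,d=load("w16")
p=onplane(c,[(462,5),(429.5,229),(502.5,231)],.129)[:,:2]; v=p[0]-p[1]; print("batt yaw",np.degrees(np.arctan2(v[1],v[0]))-90)
a=np.radians(8.65);e=np.array([-np.sin(a),np.cos(a)]); print("batt centre",(p[1]+p[2])/2+e*.125)
q=onplane(c,[(451.5,138),(507,142.5)],.137)[:,:2]; print("lion centre",q.mean(0)+e*.0555)
P=pts(c,d); print("batt z",[round(float(np.nanmedian(P[y-3:y+4,x-3:x+4,2])),4) for x,y in((445,215),(490,220),(460,160),(452,90))])
print(bot.get_obs()["ft_force"]); bot.job_done()
E
```

```text
batt yaw 5.88379531202861
batt centre [0.63884921 0.02177973]
lion centre [0.63548396 0.02511735]
batt z [0.1285, 0.1287, 0.1286, 0.1297]
[0.05805439 0.35147263 0.08704987]
the job is handed in; nothing more can be done
```

The kiln base is loaded and handed in at about 62 s. Both tall props stand about 95 mm either side of the middle, with the bowl between them. The narrow batt lies across both props, and the lion sits upright and lengthwise on the middle of it. Each piece was lowered until the wrist force showed light contact, then released; readings stayed under 10 N.

| Last check | Result |
|---|---|
| Batt level | Depth readings 128.5–129.7 mm (129 expected) |
| Batt centre | Within about 2 mm of the base centre |
| Lion centre | About 3 mm from the base centre |
| Batt yaw before the lion (base is 8.65°) | 8.8–9.3° |
| Batt yaw after the lion | 5.9° |

**The disagreement:** the 5.9° came from two hand-picked points on an edge partly hidden by the lion. I think it is less reliable than the earlier corner fit, and the pictures still showed the batt in line, but I did not re-measure before handing in.

The short prop and jar in the last top view, and the tin in the last side view, were where they started. The gripper was empty and clear of everything.

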